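Load reagent cartridges into the analyser's slotted rack

TASK

Take the blue, green and orange reagent cartridges from their tilted cradles and stand each one upright, on its bottom edge and fully down, in the rack slot marked with the tab of its own colour. Lower them in rather than dropping them, and leave the two grey cartridges, the jar, the bottle, the beaker and the scanner where they are.

Things in the scene. Friction and masses are not known exactly. Their poses are not given: they have to be found in the camera images.
- cartridge_blue: Flat rigid white reagent cartridge with blue top 20 mm: 16 mm thick (own x), 74 wide (own y), 96 tall (own z, towards the top), about 120 g; both faces alike. Origin: centre of its bottom. Starts in its cradle with z leaning 0.65 rad from vertical towards the cradle's -x (the robot's side); the trough hides only the lowest 46 mm, so pinch the free upper part across the thickness and draw it out along its z.
- cartridge_green: Flat rigid white reagent cartridge with green top 20 mm: 16 mm thick (own x), 74 wide (own y), 96 tall (own z, towards the top), about 120 g; both faces alike. Origin: centre of its bottom. Starts in its cradle with z leaning 0.65 rad from vertical towards the cradle's -x (the robot's side); the trough hides only the lowest 46 mm, so pinch the free upper part across the thickness and draw it out along its z.
- cartridge_orange: Flat rigid white reagent cartridge with orange top 20 mm: 16 mm thick (own x), 74 wide (own y), 96 tall (own z, towards the top), about 120 g; both faces alike. Origin: centre of its bottom. Starts in its cradle with z leaning 0.65 rad from vertical towards the cradle's -x (the robot's side); the trough hides only the lowest 46 mm, so pinch the free upper part across the thickness and draw it out along its z.
- cartridge_grey1: Flat rigid white reagent cartridge with grey top 20 mm: 16 mm thick (own x), 74 wide (own y), 96 tall (own z, towards the top), about 120 g; both faces alike. Origin: centre of its bottom. Already stands loose in the slot of tab_grey1.
- cartridge_grey2: Flat rigid white reagent cartridge with grey top 20 mm: 16 mm thick (own x), 74 wide (own y), 96 tall (own z, towards the top), about 120 g; both faces alike. Origin: centre of its bottom. Already stands loose in the slot of tab_grey2.
- rack: Fixed rack. Origin: centre of underside, z up; base 8 mm thick, 272 mm along y, x -48 to 78. Five slots lie along x, centred at x 0, y -100, -50, 0, 50, 100 mm; slot floor at z 8. Slot 20 mm wide (y) between thin guides 42 mm deep, with flared lips above (5 mm wider each side) up to z 60; 83 mm long between low end walls. Cartridges stand in it with thickness along y; 34 mm free between neighbours.
- tab_blue: Fixed blue colour tab, 24 x 36 x 5 mm, on the rack's ledge, marking one slot. Origin: centre of its underside, level with the slot floor; axes parallel to the rack's. The middle of its slot's floor is 62 mm towards its -x. Slot empty at the start.
- tab_green: Fixed green colour tab, 24 x 36 x 5 mm, on the rack's ledge, marking one slot. Origin: centre of its underside, level with the slot floor; axes parallel to the rack's. The middle of its slot's floor is 62 mm towards its -x. Slot empty at the start.
- tab_orange: Fixed orange colour tab, 24 x 36 x 5 mm, on the rack's ledge, marking one slot. Origin: centre of its underside, level with the slot floor; axes parallel to the rack's. The middle of its slot's floor is 62 mm towards its -x. Slot empty at the start.
- tab_grey1: Fixed grey colour tab, 24 x 36 x 5 mm, on the rack's ledge, marking one slot. Origin: centre of its underside, level with the slot floor; axes parallel to the rack's. The middle of its slot's floor is 62 mm towards its -x. Slot already holds a grey cartridge.
- tab_grey2: Fixed grey colour tab, 24 x 36 x 5 mm, on the rack's ledge, marking one slot. Origin: centre of its underside, level with the slot floor; axes parallel to the rack's. The middle of its slot's floor is 62 mm towards its -x. Slot already holds a grey cartridge.
- cradle_blue: Fixed cradle: white base 100 x 98 mm with a grey sloping trough, 50 mm high in all, holding one cartridge. Origin: centre of the underside. The cartridge's bottom centre lies 30 mm along its +x and 18 mm up; side cheeks leave about 8 mm each side of the cartridge's width.
- cradle_green: Fixed cradle: white base 100 x 98 mm with a grey sloping trough, 50 mm high in all, holding one cartridge. Origin: centre of the underside. The cartridge's bottom centre lies 30 mm along its +x and 18 mm up; side cheeks leave about 8 mm each side of the cartridge's width.
- cradle_orange: Fixed cradle: white base 100 x 98 mm with a grey sloping trough, 50 mm high in all, holding one cartridge. Origin: centre of the underside. The cartridge's bottom centre lies 30 mm along its +x and 18 mm up; side cheeks leave about 8 mm each side of the cartridge's width.
- jar: Amber jar with white lid, 56 mm diameter, 100 mm tall, loose; origin at the centre of its underside. Leave it alone.
- bottle: White bottle with blue cap, 66 mm diameter, 170 mm tall, loose; origin at the centre of its underside. Leave it alone.
- beaker: Glass beaker, 68 mm diameter, 90 mm tall, loose; origin at the centre of its underside. Leave it alone.
- scanner: Handheld scanner lying down, about 180 mm along its y, 60 mm wide, 35 mm high, loose. Leave it alone.

How it is judged:
At the end, for the whole second after the job is handed in: Each coloured cartridge stands released and at rest in its own colour's slot: bottom within 4 mm of the floor, 6 mm across and 8 mm along the slot, top up, within 0.12 rad of vertical and 0.14 rad of the slot's line; both grey ones upright, within 10 mm of their start (x of cartridge_blue in the frame of tab_blue between -0.07 and -0.054 m and y of cartridge_blue in the frame of tab_blue between -0.006 and 0.006 m and z of cartridge_blue in the frame of tab_blue below 0.004 m and angle between each of cartridge_blue, cartridge_green, cartridge_orange, cartridge_grey1, cartridge_grey2's own z axis and vertical below 0.12 rad and angle between the x axis of cartridge_blue and the y axis of tab_blue, either way round below 0.14 rad and linear speed of each of cartridge_blue, cartridge_green, cartridge_orange below 0.03 m/s and x of cartridge_green in the frame of tab_green between -0.07 and -0.054 m and y of cartridge_green in the frame of tab_green between -0.006 and 0.006 m and z of cartridge_green in the frame of tab_green below 0.004 m and angle between the x axis of cartridge_green and the y axis of tab_green, either way round below 0.14 rad and x of cartridge_orange in the frame of tab_orange between -0.07 and -0.054 m and y of cartridge_orange in the frame of tab_orange between -0.006 and 0.006 m and z of cartridge_orange in the frame of tab_orange below 0.004 m and angle between the x axis of cartridge_orange and the y axis of tab_orange, either way round below 0.14 rad and distance of each of cartridge_grey1, cartridge_grey2 from where it was at the start of the episode below 0.01 m); the robot touches nothing.
It fails at once if a coloured cartridge is dropped or slammed into the rack (over 0.5 m/s down among the guides) ((horizontal distance between cartridge_blue and rack below 0.14 m and height (world z) of cartridge_blue below 0.055 m and linear speed of cartridge_blue above 0.5 m/s) or (horizontal distance between cartridge_green and rack below 0.14 m and height (world z) of cartridge_green below 0.055 m and linear speed of cartridge_green above 0.5 m/s) or (horizontal distance between cartridge_orange and rack below 0.14 m and height (world z) of cartridge_orange below 0.055 m and linear speed of cartridge_orange above 0.5 m/s)).
It fails at once if a grey cartridge is shifted by more than 20 mm (distance of any of cartridge_grey1, cartridge_grey2 from where it was at the start of the episode above 0.02 m).
It fails at once if the jar, bottle, beaker or scanner is moved by more than 30 mm (distance of any of jar, bottle, beaker, scanner from where it was at the start of the episode above 0.03 m).
It also fails if it takes over 72 s, if anything falls off the work surface, if the arm or the gripper's body presses on something with over 40 N, if the wrist force passes 120 N, or if a joint passes its speed limit or range.

ROBOT

A 7-joint arm with a two-finger parallel gripper is mounted at the origin on the work surface. World frame = base frame: x ahead of the robot, y to its left, z up, the work surface at z = 0. Lengths are in m, angles in rad, forces in N, time in s.
With the tool pointing down it reaches from about 0.4 to 0.9 m from the base axis. Payload 5.5 kg.
Tool frame: the origin (TCP) lies between the finger pads; the fingertips stand 8 mm ahead of it and the grasp point (between the pads) lies 11 mm behind it; z points along the fingers, y is the line along which they close (so a half turn about z gives the same grasp; the last joint's range is limited). The gripper opens to 92 mm and grips with 3 to 60 N. Pads are 19 mm wide; open, the fingers measure 130 mm over their backs; the gripper's body (75 mm by 190 mm) begins 47 mm behind the grasp point.
Start: joints at [1.565, 0.501, -0.427, 1.55, 0.221, 1.138, -0.21], TCP at [0.173, -0.627, 0.235] pointing down, gripper open.
Joint ranges: [-2.88, 2.88], [-0.31, 2.03], [-1.54, 1.56], [0.2, 2.42], [-1.41, 4.55], [0.19, 2.02], [-2.57, 2.57]. Speed limits (rad/s): [2.57, 2.57, 3.14, 3.14, 3.14, 3.14, 3.14].

INTERFACE

Orientations are given as a 3x3 rotation matrix whose columns are the frame's x, y, z axes.
In Python, from bench import arm, optics, ticket gives the robot as it stands. The module is installed in compiled form; this text tells all that it offers.
- The arm moves only by the tool apply_moves, never from a script. Its argument "commands" is a list of rows, each a list of 7 numbers: the shift along the tool's x, y, z in m, then the turn, a rotation vector about the tool's x, y, z in rad, then the gripper's target within -1 to 1 (shut at 1, half-way at 0, fully open at -1). In form: [[dx, dy, dz, wx, wy, wz, gripper], ...]. A call has 1 to 12 rows; each row shifts and turns the commanded pose from where the row before left it, along the tool's axes as they then stand; what a row does not reach is not made up. A row lasts 1/10 s, in which the tool goes at most 50 mm and 8.59 degrees, less where a joint would pass 70% of its speed; a pose out of reach is approached as far as the arm can. A call with a gripper value outside its range is refused whole. The fingers move at their own pace and stop on an object; "squeeze" is the grip in N (left out, the last holds). Time passes only in rows, so rows that do not move let the fingers close. It gives the time, the measured TCP pose, the force, the opening and the grip force at its end, in the units of the state.
- arm.state(): the state, without advancing time (a new reading comes with each control period).
- optics.snapshot(name): name is "scene" or "top"; returns a dict with "color" (420x560x3 uint8, red, green, blue), "fx", "fy", "cx", "cy" (pixels), "distortion" ([k1, k2, p1, p2, k3] as OpenCV has them; the pictures are not rectified), "R" (3x3) and "t" (3): a world point X has camera coordinates R X + t. Camera axes: x right, y down, z forward; pixel columns grow to the right and rows downward; lengths in m; the calibration is good to about 2 mm. A picture is of the moment at which its call begins. There is no depth.
- ticket.finish_job(): hands the job in; it is judged then, once.
Trained networks look in a picture, given as the dict that the camera call returned (one of the last four; its "shot" number tells which), for a name from the list of things; names that differ only in an ending like _2 or _b are one class to them, and where a whole thing is asked for, a point or a joint stands for the part that bears it (a point fixed in the world has none). Each returns a list of dicts, best first, with "conf" (0 to 1); they miss things now and then, are a little off and sometimes report something else, mostly with a low value. They report only what shows in the picture. A call takes as long as a camera call.
- optics.masks_of(thing, picture): "mask" (420x560 bool, what is visible of it).
- optics.place_of(thing, picture): "xyz" ([x, y, z] in m, in world coordinates, good to about 4 mm: a listed point, or the origin of a listed thing).
The state is a dict: "t": time; "q": joint angles; "joint_velocities": joint speeds; "tau": joint torques, N m; "eef_pos": TCP position; "orientation": TCP orientation; "contact_force": force on the tool from outside, world axes, zero at the start; "ft_torque": the same for the moment, N m; "width": opening from 0.0 (shut) to 1.0 (fully open); "grasp_force": force on a finger pad.
Only numpy, scipy, OpenCV 4.12 (cv2) and the standard library are available. Lean on these libraries where they do the work, as an engineer would, in place of code of your own. Each camera call takes 0.05 s, during which the arm holds its last target. There are 200 camera calls.

## Working session

There is one attempt and no reset: what is moved stays moved. The work goes in short steps, Python scripts to look and compute and a tool call to move; the robot and the scene stay as the last step left them, time stands still between calls to the robot, and variables do not carry over. Pictures are saved under pics/ and viewed, at most 10 in all, crops included, and the job is handed in when it is done.

Besides the shell and the picture viewer there is one more tool, called after "Emit:" by a JSON object that holds its "api" and its "payload", one argument or row to a line. apply_moves: Moves the arm, as the interface text tells. Its arguments: {"type":"object","properties":{"commands":{"type":"array"},"squeeze":{"type":"number"}},"required":["commands"]}

```bash
mkdir -p pics
cat > look.py <<'E'
from bench import arm, optics, ticket
import numpy as np, cv2
E
python3 - <<'E'
from look import *
s=arm.state();print(s['t'],s['eef_pos'],s['orientation'],s['width'])
for n in("scene","top"):
    p=optics.snapshot(n);cv2.imwrite(f'pics/{n}0.png',p['color'][:,:,::-1])
    print(n,p['fx'],np.round(p['R'],3).tolist(),p['t'])
    for th in ["cartridge_blue","cartridge_green","cartridge_orange","cartridge_grey1","cartridge_grey2","rack","tab_blue","tab_green","tab_orange","cradle_blue","cradle_green","cradle_orange","jar","bottle","beaker","scanner"]:
        print(th,[(np.round(d['xyz'],3).tolist(),round(d['conf'],2)) for d in optics.place_of(th,p)][:3])
E
```

```text
0.0 [ 0.17243665 -0.62598427  0.23366518] [[ 9.64071798e-01  2.65641461e-01 -4.27273168e-04]
 [ 2.65641783e-01 -9.64069836e-01  1.94764606e-03]
 [ 1.05454371e-04 -1.99117225e-03 -9.99998012e-01]] 0.9994403014047031
scene 406.54938951636024 [[0.246, 0.969, -0.003], [0.742, -0.19, -0.643], [-0.624, 0.155, -0.766]] [-0.12920032 -0.41378084  1.47653677]
cartridge_blue [([0.568, -0.241, 0.017], 0.63), ([0.53, 0.182, 0.006], 0.52), ([0.497, -0.424, 0.018], 0.43)]
cartridge_green [([0.494, -0.423, 0.017], 0.98)]
cartridge_orange [([0.631, -0.073, 0.021], 0.78)]
cartridge_grey1 [([0.515, 0.232, 0.006], 0.86), ([0.53, 0.183, 0.009], 0.79)]
cartridge_grey2 [([0.515, 0.232, 0.006], 0.86), ([0.53, 0.183, 0.009], 0.79)]
rack [([0.519, 0.23, 0.006], 0.79)]
tab_blue [([0.602, 0.151, 0.008], 0.57)]
tab_green [([0.552, 0.344, 0.009], 0.66)]
tab_orange [([0.563, 0.298, 0.008], 0.65)]
cradle_blue [([0.541, -0.227, 0.002], 0.86)]
cradle_green [([0.475, -0.405, -0.001], 0.75), ([0.516, 0.234, 0.007], 0.69), ([0.52, 0.23, 0.002], 0.41)]
cradle_orange [([0.609, -0.056, -0.0], 0.83), ([0.541, -0.228, -0.001
[... 569 characters left out ...]
, 0.008], 0.81), ([0.591, 0.202, 0.006], 0.54)]
cartridge_grey2 [([0.518, 0.232, 0.006], 0.94), ([0.529, 0.185, 0.008], 0.81), ([0.591, 0.202, 0.006], 0.54)]
rack [([0.516, 0.231, 0.0], 0.83)]
tab_blue [([0.602, 0.156, 0.009], 0.43)]
tab_green [([0.549, 0.344, 0.006], 0.5)]
tab_orange [([0.565, 0.298, 0.012], 0.59), ([0.54, -0.224, -0.003], 0.15)]
cradle_blue [([0.538, -0.223, -0.001], 0.7)]
cradle_green [([0.471, -0.405, 0.0], 0.92)]
cradle_orange [([0.603, -0.059, -0.003], 0.83), ([0.601, 0.152, 0.008], 0.44)]
jar [([0.42, 0.036, 0.0], 0.84), ([0.741, -0.191, 0.004], 0.38)]
bottle [([0.754, 0.012, 0.002], 0.84)]
beaker [([0.655, -0.368, 0.001], 0.75)]
scanner [([0.74, -0.19, 0.003], 0.91)]
```

View pics/scene0.png

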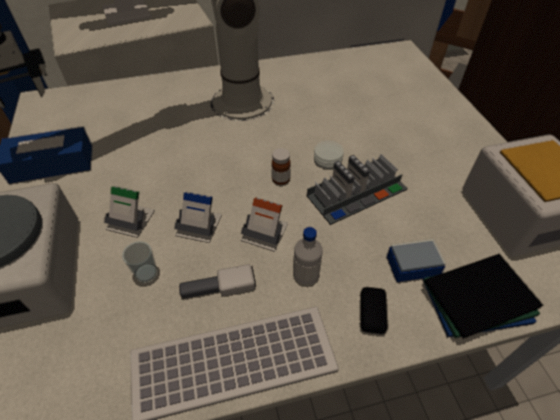

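View pics/top0.png

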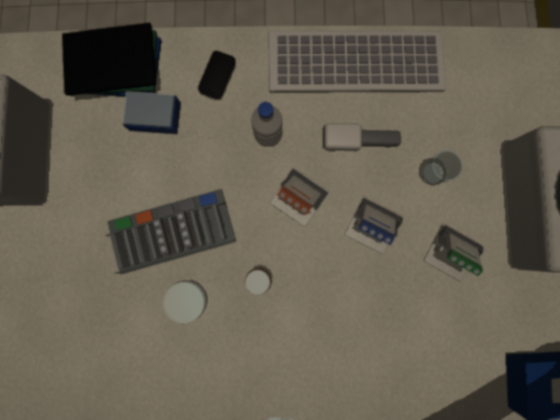

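The scene picture shows the three cradles (blue 197,215; green 125,210; orange 264,222) and the rack at (355,185), with blue, grey, grey, orange and green tabs from near to far. The top picture agrees with this: blue tab at (208,200), orange (145,217), green (123,222), cradles yawed by about 30°. Next I fit the poses of the coloured tops.

```bash
cat >> look.py <<'E'
from scipy.optimize import minimize
RNG={'blue':[(100,130)],'green':[(40,85)],'orange':[(0,14),(172,180)]}
def proj(p,X):
    return cv2.projectPoints(np.asarray(X,float).reshape(-1,1,3),cv2.Rodrigues(p['R'])[0],p['t'],np.array([[p['fx'],0,p['cx']],[0,p['fy'],p['cy']],[0,0,1]]),np.array(p['distortion']))[0][:,0]
def Rcart(yaw,lean):
    cy,sy,c,s=np.cos(yaw),np.sin(yaw),np.cos(lean),np.sin(lean)
    return np.array([[cy,-sy,0],[sy,cy,0],[0,0,1]])@np.array([[c,0,-s],[0,1,0],[s,0,c]])
def colmask(p,col,uv,r=22,S=6):
    u,v=np.round(uv).astype(int);u0,v0=u-r,v-r
    c=cv2.resize(p['color'][v0:v+r,u0:u+r],None,fx=S,fy=S,interpolation=cv2.INTER_CUBIC)
    h=cv2.cvtColor(c,cv2.COLOR_RGB2HSV);m=np.zeros(h.shape[:2],bool)
    for a,b in RNG[col]: m|=(h[...,0]>=a)&(h[...,0]<=b)
    m&=(h[...,1]>110)&(h[...,2]>25)
    m=cv2.morphologyEx(m.astype(np.uint8),cv2.MORPH_OPEN,np.ones((5,5)))
    n,l,st,_=cv2.connectedComponentsWithStats(m)
    k=[i for i in range(1,n) if st[i,4]>60]
    m=np.isin(l,k).astype(np.uint8)
    pts=np.argwhere(m)[:,::-1].astype(np.int32)
    hm=np.zeros_like(m);cv2.fillConvexPoly(hm,cv2.convexHull(pts),1)
    return c,m,hm,u0,v0,S
BOX=np.array([[x,y,z] for x in(-.008,.008) for y in(-.037,.037) for z in(.076,.096)])
def render(p,X,u0,v0,S,shape):
    q=(proj(p,X)-[u0,v0]+.5)*S-.5
    m=np.zeros(shape,np.uint8);cv2.fillConvexPoly(m,np.round(cv2.convexHull(q.astype(np.float32))*16).astype(np.int32),1,shift=4);return m
E
python3 - <<'E'
from look import *
P=[optics.snapshot(n) for n in("scene","top")]
G={'blue':(.566,-.236,-.5),'green':(.493,-.422,-.5),'orange':(.628,-.076,-.5)}
rows=[]
for col,g in G.items():
    X0=np.array([g[0],g[1],.018])+Rcart(g[2],.65)@[0,0,.086]
    M=[(p,)+colmask(p,col,proj(p,X0)[0]) for p in P]
    def cost(x):
        Xw=np.array([x[0],x[1],.018])+BOX@Rcart(x[2],.65).T
        e=0
        for p,c,m,hm,u0,v0,S in M:
            r=render(p,Xw,u0,v0,S,hm.shape);e+=1-(r&hm).sum()/((r|hm).sum()+1)
        return e
    best=min((minimize(cost,[g[0],g[1],y],method='Nelder-Mead',options=dict(initial_simplex=np.array([[g[0],g[1],y],[g[0]+.01,g[1],y],[g[0],g[1]+.01,y],[g[0],g[1],y+.15]]))) for y in(-.7,-.5,-.3)),key=lambda r:r.fun)
    print(col,np.round(best.x,4),round(best.fun,3),[int(m[3].sum()) for m in M])
    x=best.x;Xw=np.array([x[0],x[1],.018])+BOX@Rcart(x[2],.65).T
    row=[]
    for p,c,m,hm,u0,v0,S in M:
        a=c.copy();b=c.copy()
        cv2.drawContours(b,cv2.findContours(render(p,Xw,u0,v0,S,hm.shape),0,1)[0],-1,(255,255,0),1)
        cv2.drawContours(b,cv2.findContours(hm,0,1)[0],-1,(0,255,255),1)
        row+=[b]
    rows.append(np.hstack(row))
im=np.hstack(rows);im=cv2.resize(im,(792,int(im.shape[0]*792/im.shape[1])))
im=np.vstack([cv2.resize(r,(528,264)) for r in rows])[:,:,::-1];im=cv2.resize(im,(800,600)) if im.shape[0]>600 else im
cv2.imwrite('pics/fit.png',im)
E
```

```text
blue [ 0.5635 -0.2385 -0.5581] 1.048 [6925, 3458]
green [ 0.4944 -0.4263 -0.5844] 0.855 [6366, 7100]
orange [ 0.6303 -0.0736 -0.6254] 0.715 [29907, 14437]
```

View pics/fit.png

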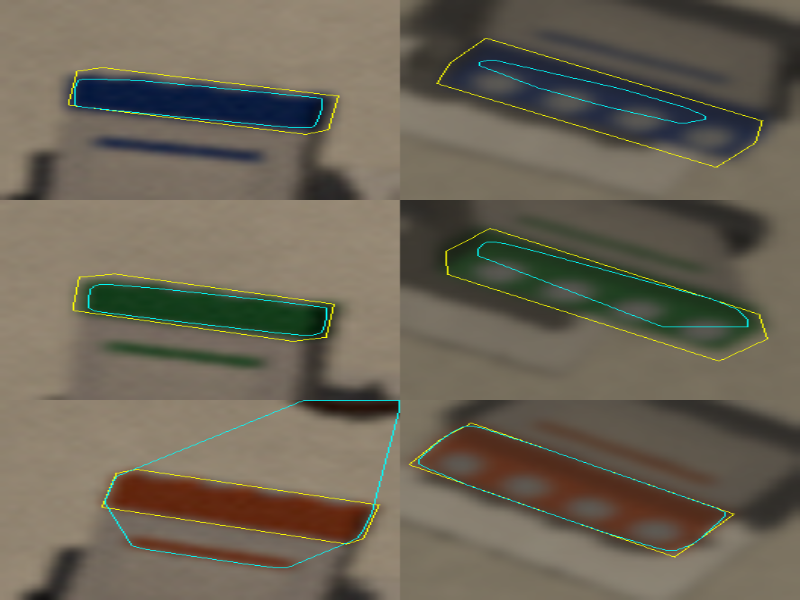

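The fits (yellow) already overlap the tops well, but the masks (cyan) are too small or take in the stripe. I refit with a looser saturation threshold and the largest blob only.

```bash
sed -i "s/m&=(h\[...,1\]>110)&(h\[...,2\]>25)/m\&=(h[...,1]>SAT[col])\&(h[...,2]>15)/; s/k=\[i for i.*/k=[1+int(np.argmax(st[1:,4]))]/; s/^RNG=/SAT={'blue':75,'green':75,'orange':130}\nRNG=/" look.py
cat > fit.py <<'E'
from look import *
P=[optics.snapshot(n) for n in("scene","top")]
G={'blue':(.5635,-.2385,-.56),'green':(.4944,-.4263,-.58),'orange':(.6303,-.0736,-.6)}
rows=[]
for col,g in G.items():
    X0=np.array([g[0],g[1],.018])+Rcart(g[2],.65)@[0,0,.086]
    M=[(p,)+colmask(p,col,proj(p,X0)[0],20) for p in P]
    def cost(x):
        Xw=np.array([x[0],x[1],.018])+BOX@Rcart(x[2],.65).T
        e=0
        for p,c,m,hm,u0,v0,S in M:
            r=render(p,Xw,u0,v0,S,hm.shape);e+=1-(r&hm).sum()/((r|hm).sum()+1)
        return e
    best=min((minimize(cost,[g[0],g[1],y],method='Nelder-Mead',options=dict(initial_simplex=np.array([[g[0],g[1],y],[g[0]+.01,g[1],y],[g[0],g[1]+.01,y],[g[0],g[1],y+.1]]))) for y in(-.65,-.5,-.35)),key=lambda r:r.fun)
    x=best.x;print(col,np.round(x,4),round(best.fun,3))
    R=Rcart(x[2],.65);RT=np.column_stack([-R[:,1]*-1,R[:,0],-R[:,2]]) 
    # tool: y=cart x, z=-cart z, x=y×z
    RT[:,0]=np.cross(RT[:,1],RT[:,2])
    tcp=np.array([x[0],x[1],.018])+R@[0,0,.065]
    s=arm.state();Rc=s['orientation']
    pre=tcp+.09*R[:,2]
    from scipy.spatial.transform import Rotation as Ro
    print(' tcp',np.round(tcp,4),'pre',np.round(pre,4),'rotvec tool',np.round(Ro.from_matrix(Rc.T@RT).as_rotvec(),3))
    Xw=np.array([x[0],x[1],.018])+BOX@R.T;row=[]
    for p,c,m,hm,u0,v0,S in M:
        cv2.drawContours(c,cv2.findContours(render(p,Xw,u0,v0,S,hm.shape),0,1)[0],-1,(255,255,0),1)
        cv2.drawContours(c,cv2.findContours(hm,0,1)[0],-1,(0,255,255),1);row.append(c)
    rows.append(np.hstack(row))
cv2.imwrite('pics/fit2.png',cv2.resize(np.vstack(rows),(800,600))[:,:,::-1])
E
python3 fit.py
```

```text
blue [ 0.565  -0.2397 -0.5529] 0.447
 tcp [ 0.5315 -0.219   0.0697] pre [ 0.4851 -0.1904  0.1414] rotvec tool [-0.619  0.243 -0.722]
green [ 0.4976 -0.4234 -0.5466] 0.271
 tcp [ 0.464  -0.403   0.0697] pre [ 0.4175 -0.3747  0.1414] rotvec tool [-0.618  0.245 -0.728]
orange [ 0.6315 -0.0716 -0.5826] 0.277
 tcp [ 0.5987 -0.05    0.0697] pre [ 0.5532 -0.02    0.1414] rotvec tool [-0.621  0.234 -0.693]
```

View pics/fit2.png

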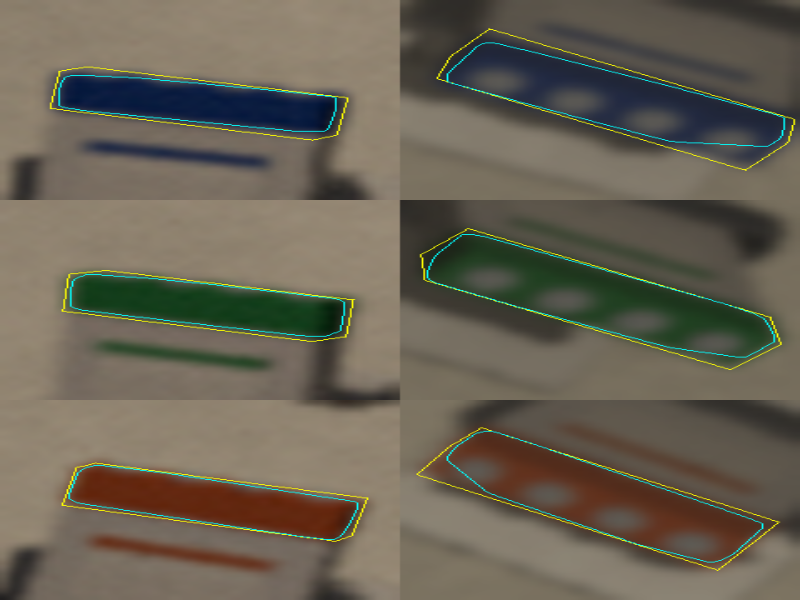

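```bash
cat > plan.py <<'E'
# plan.py c <col> <h> [n] | plan.py s <col> <h> <ysign> [dx dy]  : constant body-twist row from present pose
import sys
from look import *
from scipy.spatial.transform import Rotation as Ro
C={'blue':(.565,-.238,-.555),'green':(.4955,-.423,-.555),'orange':(.630,-.0735,-.57)}
YR=.264;S={'blue':(.5426,.1361),'green':(.4904,.3291),'orange':(.5035,.2809)}
def cpose(c,h):
    x=C[c];R=Rcart(x[2],.65);y,z=R[:,0],-R[:,2]
    return np.array([x[0],x[1],.018])+R[:,2]*(.065+h),np.column_stack([np.cross(y,z),y,z])
def spose(c,h,sg=1,dx=0,dy=0):
    rx=np.array([np.cos(YR),np.sin(YR),0]);ry=np.array([-rx[1],rx[0],0]);y,z=sg*ry,np.array([0,0,-1.])
    return np.array([*S[c],.008+.065+h])+dx*rx+dy*ry,np.column_stack([np.cross(y,z),y,z])
def rows(pos,R,p0,R0,tag=''):
    w=Ro.from_matrix(R0.T@R).as_rotvec()
    n=int(max(np.ceil(np.linalg.norm(w)/.125),np.ceil(np.linalg.norm(pos-p0)/.038),2))
    A=sum(R0@Ro.from_rotvec(w/n*k).as_matrix() for k in range(n))
    d=np.linalg.solve(A,pos-p0)
    print(tag,'n',n,'row',np.round(np.r_[d,w/n],4).tolist(),'path',np.round([p0+sum((R0@Ro.from_rotvec(w/n*k).as_matrix() for k in range(j)),np.zeros((3,3)))@d for j in range(0,n+1,max(1,n//4))],2).tolist())
def chain(*wps):
    s=arm.state();p,R=s['eef_pos'],s['orientation']
    print('t',round(s['t'],2),'q',np.round(s['q'],2),'w',round(s['width']*92,1),'pos',np.round(p,4),'F',np.round(s['contact_force'],1))
    for i,(a,b) in enumerate(wps):
        b=R if b is None else b
        rows(np.asarray(a,float),b,p,R,i);p,R=np.asarray(a,float),b
E
python3 - <<'E'
from plan import *
p=optics.snapshot('scene');s=arm.state();print(proj(p,[s['eef_pos'],[.2,-.6,0]]))
a=cpose('green',.10)
chain(([.25,-.5,.27],None),a,cpose('green',0))
E
```

```text
[[ 20.37980203  97.17107339]
 [ 64.56440402 165.88172774]]
t 1.95 q [ 1.57  0.5  -0.43  1.55  0.22  1.14 -0.21] w 92.0 pos [ 0.1726 -0.6267  0.2347] F [ 0.9 -0.2 -0.1]
0 n 5 row [0.0216, -0.0203, -0.0071, 0.0, 0.0, 0.0] path [[0.17, -0.63, 0.23], [0.19, -0.6, 0.24], [0.2, -0.58, 0.25], [0.22, -0.55, 0.26], [0.23, -0.53, 0.26], [0.25, -0.5, 0.27]]
1 n 8 row [0.025, -0.0067, 0.0151, -0.0774, 0.0303, -0.09] path [[0.25, -0.5, 0.27], [0.29, -0.47, 0.24], [0.34, -0.44, 0.21], [0.38, -0.41, 0.18], [0.41, -0.37, 0.15]]
2 n 3 row [-0.0, 0.0, 0.0333, 0.0, 0.0, 0.0] path [[0.41, -0.37, 0.15], [0.43, -0.38, 0.12], [0.44, -0.39, 0.1], [0.46, -0.4, 0.07]]
```

Emit:
{"api": "apply_moves", "payload": {
  "commands": [
    [0, 0, -0.03, 0, 0, 0, -1],
    [0.0216, -0.0203, -0.0015, 0, 0, 0, 0],
    [0.0216, -0.0203, -0.0015, 0, 0, 0, 0],
    [0.0216, -0.0203, -0.001, 0, 0, 0, 0],
    [0.0216, -0.0203, -0.001, 0, 0, 0, 0],
    [0.0216, -0.0203, -0.001, 0, 0, 0, 0]
  ],
  "squeeze": 25
}}

```text
t: 2.55
eef_pos: [0.2504, -0.4991, 0.2709]
orientation: [[0.964, 0.266, 0.0], [0.266, -0.964, -0.0], [0.0, 0.0, -1.0]]
contact_force: [0.7, -0.7, 0.4]
width: 0.612
grasp_force: 0.0
```

Emit:
{"api": "apply_moves", "payload": {
  "commands": [
    [0.025, -0.0067, 0.0151, -0.0774, 0.0303, -0.09, 0],
    [0.025, -0.0067, 0.0151, -0.0774, 0.0303, -0.09, 0],
    [0.025, -0.0067, 0.0151, -0.0774, 0.0303, -0.09, 0],
    [0.025, -0.0067, 0.0151, -0.0774, 0.0303, -0.09, 0],
    [0.025, -0.0067, 0.0151, -0.0774, 0.0303, -0.09, 0],
    [0.025, -0.0067, 0.0151, -0.0774, 0.0303, -0.09, 0],
    [0.025, -0.0067, 0.0151, -0.0774, 0.0303, -0.09, 0],
    [0.025, -0.0067, 0.0151, -0.0774, 0.0303, -0.09, 0],
    [0, 0, 0, 0, 0, 0, 0]
  ]
}}

```text
t: 3.45
eef_pos: [0.3692, -0.4019, 0.1619]
orientation: [[0.65, 0.667, 0.365], [0.76, -0.575, -0.303], [0.007, 0.474, -0.88]]
contact_force: [-0.1, -0.3, -0.3]
width: 0.501
grasp_force: 0.0
```

Run:
```python
from plan import *
p=optics.snapshot('top');q=optics.snapshot('scene')
u,v=proj(p,[cpose('green',0)[0]])[0].astype(int);a,b=proj(q,[cpose('green',0)[0]])[0].astype(int)
f=lambda I,u,v:cv2.resize(I['color'][max(0,v-50):v+50,max(0,u-50):u+50],(400,400),interpolation=2)
cv2.imwrite('pics/pre.png',np.hstack([f(p,u,v),f(q,a,b)])[:,:,::-1])
chain(cpose('green',.10),cpose('green',0))
```

```text
t 3.55 q [ 1.56  0.26 -0.82  2.28  0.61  0.23 -0.46] w 46.0 pos [ 0.3699 -0.4033  0.1633] F [ 0.9 -0.6  0.6]
0 n 2 row [0.0255, 0.0013, 0.0091, -0.0763, 0.0385, -0.068] path [[0.37, -0.4, 0.16], [0.39, -0.39, 0.16], [0.41, -0.37, 0.15]]
1 n 3 row [-0.0, 0.0, 0.0333, 0.0, 0.0, 0.0] path [[0.41, -0.37, 0.15], [0.43, -0.38, 0.12], [0.44, -0.39, 0.1], [0.46, -0.4, 0.07]]
```

View pics/pre.png

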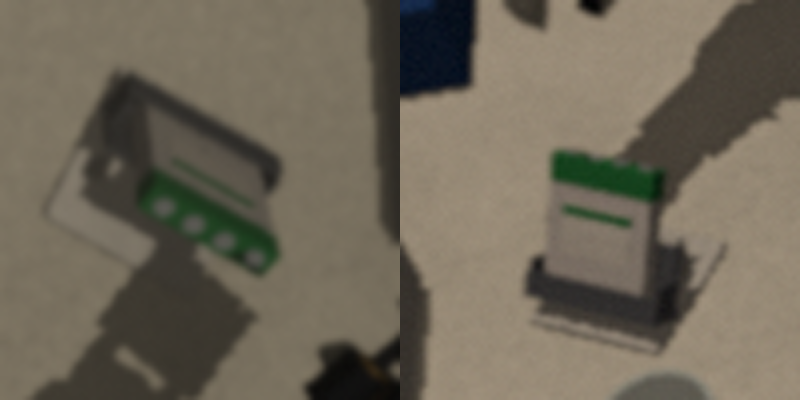

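The crops show green undisturbed in its cradle, leaning towards the robot, with the gripper just outside the top crop at the lower right. The arm fell short of the pre-pose because joint 6 is near its limit, so I continue to the h=0.06 pose, which reaches further out.

Run:
```python
from plan import *
s=arm.state();_,R=cpose('green',0)
print(Ro.from_matrix(s['orientation'].T@R).as_rotvec())
chain(cpose('green',.07),cpose('green',0))
```

```text
[-0.15267747  0.07705988 -0.13608818]
t 3.55 q [ 1.56  0.26 -0.82  2.28  0.61  0.23 -0.46] w 46.0 pos [ 0.3699 -0.4033  0.1633] F [ 0.9 -0.6  0.6]
0 n 2 row [0.0265, 0.0029, 0.024, -0.0763, 0.0385, -0.068] path [[0.37, -0.4, 0.16], [0.4, -0.39, 0.14], [0.43, -0.38, 0.13]]
1 n 2 row [0.0, -0.0, 0.035, 0.0, 0.0, 0.0] path [[0.43, -0.38, 0.13], [0.44, -0.39, 0.1], [0.46, -0.4, 0.07]]
```

Emit:
{"api": "apply_moves", "payload": {
  "commands": [
    [0.0135, 0.0015, 0.012, -0.0382, 0.0193, -0.034, 0],
    [0.0135, 0.0015, 0.012, -0.0382, 0.0193, -0.034, 0],
    [0.0135, 0.0015, 0.012, -0.0382, 0.0193, -0.034, 0],
    [0.0135, 0.0015, 0.012, -0.0382, 0.0193, -0.034, 0],
    [0, 0, 0, 0, 0, 0, 0]
  ]
}}

```text
t: 4.05
eef_pos: [0.3925, -0.3952, 0.1399]
orientation: [[0.596, 0.683, 0.424], [0.803, -0.499, -0.324], [-0.01, 0.533, -0.846]]
contact_force: [0.1, 0.3, -0.6]
width: 0.498
grasp_force: 0.0
```

Run:
```python
from plan import *
chain(cpose('green',.07),cpose('green',0))
```

```text
t 4.05 q [ 1.61  0.37 -0.92  2.32  1.49  0.21 -1.26] w 45.8 pos [ 0.3925 -0.3952  0.1399] F [ 0.1  0.3 -0.6]
0 n 2 row [0.016, 0.0038, 0.0111, -0.0439, 0.0277, -0.0313] path [[0.39, -0.4, 0.14], [0.41, -0.39, 0.13], [0.43, -0.38, 0.13]]
1 n 2 row [0.0, -0.0, 0.035, 0.0, 0.0, 0.0] path [[0.43, -0.38, 0.13], [0.44, -0.39, 0.1], [0.46, -0.4, 0.07]]
```

```bash
cat > kin.py <<'E'
from plan import *
from scipy.optimize import least_squares
LO=np.array([-2.88,-.31,-1.54,.2,-1.41,.19,-2.57]);HI=np.array([2.88,2.03,1.56,2.42,4.55,2.02,2.57])
DH=[(0,0,.267),(-np.pi/2,0,0),(np.pi/2,0,.293),(np.pi/2,.0525,0),(np.pi/2,.0775,.3425),(np.pi/2,0,0),(-np.pi/2,.076,.097)]
def T(al,a,d,th):
    ca,sa,c,s=np.cos(al),np.sin(al),np.cos(th),np.sin(th)
    return np.array([[c,-s,0,a],[s*ca,c*ca,-sa,-d*sa],[s*sa,c*sa,ca,d*ca],[0,0,0,1]])
BY,TL,TY=0,.172,0
def fk(q,by=None,tl=None,ty=None):
    by=BY if by is None else by;tl=TL if tl is None else tl;ty=TY if ty is None else ty
    M=T(0,0,0,by)
    for (al,a,d),t in zip(DH,q): M=M@T(al,a,d,t)
    return M@T(0,0,tl,ty)
E
python3 - <<'E'
from kin import *
s=arm.state()
D=[(np.array([1.565,.501,-.427,1.55,.221,1.138,-.21]),np.array([.1726,-.6267,.2347]),np.array([[.964,.2656,0],[.2656,-.964,0],[0,0,-1]])),(s['q'],s['eef_pos'],s['orientation'])]
def res(x,full=False):
    r=[]
    for q,p,R in D:
        M=fk(q,*x);r+=list(M[:3,3]-p)+list((M[:3,:3]-R).ravel()*.2)
    return np.array(r)
for b in np.arange(-3,3.2,1.5):
  for y in (-2,0,2):
    r=least_squares(res,[b,.17,y]);
    if r.cost<1e-2: print(np.round(r.x,4),r.cost)
E
python3 - <<'E'
from kin import *
import itertools
s=arm.state()
D=[(np.array([1.565,.501,-.427,1.55,.221,1.138,-.21]),np.array([.1726,-.6267,.2347]),np.array([[.964,.2656,0],[.2656,-.964,0],[0,0,-1]])),(np.array([1.56,.26,-.82,2.28,.61,.23,-.46]),np.array([.3699,-.4033,.1633]),np.array([[.65,.667,.365],[.76,-.575,-.303],[.007,.474,-.88]])),(s['q'],s['eef_pos'],s['orientation'])]
print(s['q'],s['orientation'])
# orientation only: sign conventions + base yaw/tool yaw
def ori(q,al,by,ty,off):
    R=T(0,0,0,by)
    for a,t in zip(al,q+off): R=R@T(a,0,0,t)
    return (R@T(0,0,0,ty))[:3,:3]
best=[]
for sg in itertools.product([1,-1],repeat=6):
    al=np.r_[0,np.array(sg)*np.pi/2]
    for o4,o6,o2 in itertools.product([0,np.pi/2,np.pi,-np.pi/2],[0,np.pi/2,np.pi,-np.pi/2],[0]):
        off=np.array([0,o2,0,o4,0,o6,0])
        # world z row is by-independent; tool z column ty-independent: R[2,2]
        e=sum(abs(ori(q,al,0,0,off)[2,2]-R[2,2]) for q,p,R in D)
        if e<.08: best.append((e,sg,o4,o6))
for e,sg,o4,o6 in sorted(best)[:6]:
    al=np.r_[0,np.array(sg)*np.pi/2];off=np.array([0,0,0,o4,0,o6,0])
    r=min((least_squares(lambda x:np.concatenate([(ori(q,al,x[0],x[1],off)-R).ravel() for q,p,R in D]),[b,y]) for b in(-2,0,2) for y in(-2,0,2)),key=lambda r:r.cost)
    print(round(e,3),sg,o4,o6,r.x,r.cost)
E
```

```text
[ 1.61046135  0.36872112 -0.92152602  2.32022472  1.49275554  0.20971781
 -1.25705211] [[ 0.59552264  0.68263091  0.42351838]
 [ 0.80327741 -0.49949993 -0.3244152 ]
 [-0.00990844  0.53339934 -0.84580551]]
0.003 (-1, -1, 1, 1, -1, -1) 3.141592653589793 0 [ 3.40035327 -0.14391612] 2.2741829710147914
0.003 (-1, -1, 1, 1, -1, 1) 3.141592653589793 3.141592653589793 [ 3.40035703 -3.28547418] 2.274182971299486
0.003 (-1, 1, -1, -1, 1, -1) 3.141592653589793 0 [-1.54855528  4.91865801] 1.0022124457274677
0.003 (-1, 1, -1, -1, 1, 1) 3.141592653589793 3.141592653589793 [4.73462777 1.77706769] 1.0022124457200583
0.003 (1, -1, 1, 1, -1, -1) 3.141592653589793 3.141592653589793 [1.59303764 4.9186578 ] 1.00221244573384
0.003 (1, -1, 1, 1, -1, 1) 3.141592653589793 0 [1.59303508 1.77706766] 1.0022124457201549
```

Run:
```python
from kin import *
import itertools
s=arm.state()
D=[(np.array([1.565,.501,-.427,1.55,.221,1.138,-.21]),np.array([[.964,.2656,0],[.2656,-.964,0],[0,0,-1]])),(np.array([1.56,.26,-.82,2.28,.61,.23,-.46]),np.array([[.65,.667,.365],[.76,-.575,-.303],[.007,.474,-.88]])),(s['q'],s['orientation'])]
out=[]
for sg in itertools.product([1,-1],repeat=6):
  al=np.r_[0,np.array(sg)*np.pi/2]
  for off in itertools.product([0],[0,np.pi/2,np.pi,-np.pi/2],[0,np.pi/2,np.pi],[0,np.pi/2,np.pi,-np.pi/2],[0,np.pi/2,np.pi],[0,np.pi/2,np.pi,-np.pi/2],[0]):
    def mid(q):
        R=np.eye(3)
        for i in range(1,7):
            R=R@T(al[i],0,0,0)[:3,:3]
            if i<6: R=R@T(0,0,0,q[i]+off[i])[:3,:3]
        return R
    Ms=[mid(q) for q,_ in D]
    e=max(abs(M[2,2]-R[2,2]) for M,(q,R) in zip(Ms,D))
    if e>.03: continue
    for s1,s7 in itertools.product([1,-1],repeat=2):
        # R = Rz(by+s1 q1) M Rz(s7 q7+ty): z col angle, z row angle
        by=[];ty=[]
        for M,(q,R) in zip(Ms,D):
            if np.hypot(*R[:2,2])>.1:
                by.append(np.arctan2(R[1,2],R[0,2])-np.arctan2(M[1,2],M[0,2])-s1*q[0])
                ty.append(np.arctan2(-R[2,1],R[2,0])-np.arctan2(-M[2,1],M[2,0])-s7*q[6]) if 0 else ty.append(np.arctan2(M[2,1],M[2,0])-np.arctan2(R[2,1],R[2,0])-s7*q[6])
        d=lambda a:abs(np.angle(np.exp(1j*(a[0]-a[1]))))
        out.append((e+d(by)+d(ty),sg,np.round(off,2)[1:6],s1,s7,np.angle(np.exp(1j*np.array([by[1],ty[1]])))))
out.sort(key=lambda o:o[0])
for o in out[:8]: print(o)
```

```text
(np.float64(0.019214945188985366), (1, -1, 1, -1, -1, 1), array([3.14, 0.  , 0.  , 3.14, 3.14]), -1, -1, array([3.14159265, 1.57079633]))
(np.float64(0.019214945188985366), (-1, 1, 1, -1, -1, 1), array([3.14, 3.14, 0.  , 3.14, 3.14]), -1, -1, array([-1.33226763e-15,  1.57079633e+00]))
(np.float64(0.019214945188985366), (-1, 1, -1, 1, 1, -1), array([3.14, 0.  , 0.  , 3.14, 3.14]), -1, -1, array([-1.33226763e-15, -1.57079633e+00]))
(np.float64(0.019214945188985366), (-1, 1, -1, -1, -1, 1), array([3.14, 0.  , 3.14, 3.14, 3.14]), -1, -1, array([-1.11022302e-15,  1.57079633e+00]))
(np.float64(0.019214945188985588), (1, -1, -1, 1, 1, -1), array([3.14, 3.14, 0.  , 3.14, 3.14]), -1, -1, array([ 3.14159265, -1.57079633]))
(np.float64(0.019214945188985588), (1, -1, -1, -1, -1, 1), array([3.14, 3.14, 3.14, 3.14, 3.14]), -1, -1, array([3.14159265, 1.57079633]))
(np.float64(0.019214945188985588), (-1, 1, -1, 1, 1, 1), array([3.14, 0.  , 0.  , 3.14, 0.  ]), -1, -1, array([-1.11022302e-15,  1.57079633e+00]))
(np.float64(0.019214945188985588), (-1, 1, -1, -1, 1, -1), array([3.14, 0.  , 3.14, 0.  , 3.14]), -1, -1, array([-8.88178420e-16, -1.57079633e+00]))
```

```bash
cat > kin.py <<'E'
from plan import *
from scipy.optimize import least_squares
LO=np.array([-2.88,-.31,-1.54,.2,-1.41,.19,-2.57]);HI=np.array([2.88,2.03,1.56,2.42,4.55,2.02,2.57])
AL=np.array([0,1,-1,1,-1,-1,1])*np.pi/2;SG=np.array([-1,1,1,1,1,1,-1]);OFF=np.array([np.pi,np.pi,0,0,np.pi,np.pi,np.pi/2])
PAR=None
def frames(q):
    R=np.eye(3);F=[]
    for i in range(7):
        A=R@T(AL[i]);R=A@Tz(SG[i]*q[i]+OFF[i]);F.append((A[:,0],A[:,2] if 0 else R[:,2]))
    return F,R
def T(a): c,s=np.cos(a),np.sin(a);return np.array([[1,0,0],[0,c,-s],[0,s,c]])
def Tz(a): c,s=np.cos(a),np.sin(a);return np.array([[c,-s,0],[s,c,0],[0,0,1]])
def basis(q):
    F,R=frames(q)   # columns: d1,d3,d5,d7,a4,a5,a7  (a before joint: along previous x)
    # x axis of frame i-1 equals x after Rx(alpha) of joint i
    return np.column_stack([F[0][1],F[2][1],F[4][1],F[6][1],F[3][0],F[4][0],F[6][0]]),R
def fk(q): B,R=basis(q);return B@PAR,R
E
python3 - <<'E'
from kin import *
s=arm.state()
D=[(np.array([1.565,.501,-.427,1.55,.221,1.138,-.21]),np.array([.1726,-.6267,.2347])),(np.array([1.56,.26,-.82,2.28,.61,.23,-.46]),np.array([.3699,-.4033,.1633])),(s['q'],s['eef_pos'])]
B=np.vstack([basis(q)[0] for q,p in D]);y=np.concatenate([p for q,p in D])
x,r,k,sv=np.linalg.lstsq(B,y,rcond=None);print(np.round(x,3),sv,np.abs(B@x-y).max())
for s5 in(1,-1):
 for sa in np.array(np.meshgrid(*[[1,-1]]*6)).T.reshape(-1,6):
  pr=np.r_[.267,.293*sa[0],.3425*sa[1],0,.0525*sa[2],.0775*sa[3],.076*sa[4]]
  rr=y-B@pr;t=(B[:,3]@rr)/(B[:,3]@B[:,3]);e=np.abs(rr-B[:,3]*t).max()
  if e<.03:print(sa,t,e)
E
```

```text
[ 0.172 -0.565 -0.414  0.321 -0.025 -0.057 -0.018] [3.36392633 2.75741824 1.26046156 0.53355928 0.41941877 0.17155609
 0.04303325] 0.0059234837649503325
```

Run:
```python
from kin import *
s=arm.state()
D=[(np.array([1.565,.501,-.427,1.55,.221,1.138,-.21]),np.array([.173,-.627,.235])),(np.array([1.56,.26,-.82,2.28,.61,.23,-.46]),np.array([.3699,-.4033,.1633])),(s['q'],s['eef_pos'])]
B=np.vstack([basis(q)[0] for q,p in D]);y=np.concatenate([p for q,p in D])
for cols in([0,1,2,3],[0,1,2,3,6],[0,1,2,3,4,5]):
    x=np.linalg.lstsq(B[:,cols],y,rcond=None)[0];print(cols,np.round(x,3),np.round(B[:,cols]@x-y,4))
# add y-offsets for d2,d4,d6
Z=np.vstack([np.column_stack([frames(q)[0][i][1] for i in(1,3,5)]) for q,p in D])
C=np.hstack([B[:,:4],Z]);x=np.linalg.lstsq(C,y,rcond=None)[0];print('gen3-like',np.round(x,3),np.round(C@x-y,4))
```

```text
[0, 1, 2, 3] [ 0.255 -0.57  -0.439  0.345] [ 0.0123 -0.0004 -0.0092  0.0027  0.0113  0.0033 -0.0018 -0.0056  0.0059]
[0, 1, 2, 3, 6] [ 0.263 -0.566 -0.445  0.345  0.005] [ 0.0128  0.0008 -0.0065  0.0019  0.0113  0.0014 -0.002  -0.0078  0.0052]
[0, 1, 2, 3, 4, 5] [ 0.227 -0.557 -0.438  0.33  -0.014 -0.032] [ 0.0061  0.0022  0.0015  0.0021  0.0084 -0.0009 -0.0025 -0.0091 -0.0005]
gen3-like [ 0.337 -0.499 -0.468  0.338 -0.001 -0.022 -0.004] [-0.0002  0.0001  0.0014 -0.0004  0.0022 -0.0022  0.0006 -0.0022  0.0008]
```

```bash
cat >> kin.py <<'E'
PP=np.array([.337,-.499,-.468,.338,-.001,-.022,-.004])
def fk(q):
    F,R=frames(q);return np.column_stack([F[i][1] for i in(0,2,4,6,1,3,5)])@PP,R
def ik(p,R,n=60,seed=0,q0=None):
    rg=np.random.default_rng(seed);S=[]
    for k in range(n):
        x0=rg.uniform(LO+.05,HI-.05) if q0 is None else q0
        def f(q):
            a,b=fk(q);return np.r_[(a-p)*5,Ro.from_matrix(b.T@R).as_rotvec(),0.0*q]
        r=least_squares(f,x0,bounds=(LO,HI),xtol=1e-8,max_nfev=60)
        if r.cost<1e-5:S.append(r.x)
        if q0 is not None:break
    return S
FL=np.diag([-1.,-1,1])
E
python3 - <<'E'
from kin import *
def show(n,p,R):
    for f in(0,1):
        S=ik(p,R@FL if f else R,40)
        # best margin to limits
        S.sort(key=lambda q:-np.min(np.minimum(q-LO,HI-q)))
        print(n,'flip',f,len(S),[np.round(q,2).tolist() for q in S[:3]])
for c in('green','blue','orange'):
    show(c+'0',*cpose(c,0));show(c+'.1',*cpose(c,.1))
show('slot green',*spose('green',0));show('slot blue',*spose('blue',0.1))
E
```

```text
green0 flip 0 25 [[0.09, 0.68, 0.78, 2.26, 4.09, 0.59, 2.13], [0.21, 0.62, 0.63, 2.26, 4.04, 0.51, 2.24], [0.26, 0.59, 0.57, 2.26, 4.01, 0.47, 2.29]]
green0 flip 1 26 [[-0.01, 0.77, 0.92, 2.26, 4.13, 0.69, -1.11], [0.24, 0.6, 0.59, 2.26, 4.02, 0.49, -0.87], [0.25, 0.6, 0.58, 2.26, 4.02, 0.48, -0.86]]
green.1 flip 0 26 [[0.45, 0.25, 0.36, 2.37, 4.24, 0.24, 2.2], [0.45, 0.25, 0.36, 2.37, 4.24, 0.24, 2.2], [0.31, 0.28, 0.52, 2.37, 4.29, 0.29, 2.13]]
green.1 flip 1 26 [[0.42, 0.26, 0.39, 2.37, 4.25, 0.25, -0.96], [0.08, 0.33, 0.78, 2.37, 4.35, 0.38, -1.11], [-0.08, 0.41, 0.97, 2.37, 4.38, 0.47, -1.18]]
blue0 flip 0 28 [[-0.8, 1.44, 1.45, 2.35, 4.12, 1.08, 1.19], [-0.8, 1.5, 1.48, 2.35, 4.11, 1.14, 1.15], [-0.71, 0.99, 1.18, 2.35, 4.06, 0.67, 1.53]]
blue0 flip 1 28 [[-0.8, 1.44, 1.45, 2.35, 4.11, 1.08, -1.95], [-0.56, 0.76, 0.96, 2.35, 3.87, 0.45, -1.28], [-0.53, 0.73, 0.92, 2.35, 3.82, 0.43, -1.22]]
blue.1 flip 0 0 []
blue.1 flip 1 0 []
orange0 flip 0 23 [[0.85, 1.12, -1.35, 2.23, 1.96, 1.38, -2.05], [0.8, 0.99, -1.25, 2.23, 1.91, 1.25, -2.11], [0.76, 0.93, -1.19, 2.23, 1.89, 1.18, -2.14
[... 400 characters left out ...]
, 1.59, 0.99, 1.0], [0.6, 0.45, -1.03, 2.31, 1.55, 0.86, 0.99]]
slot green flip 0 20 [[-1.18, 0.73, 0.74, 1.81, -0.64, 0.85, 1.71], [-1.16, 0.72, 0.72, 1.81, -0.63, 0.85, 1.7], [-1.11, 0.69, 0.64, 1.82, -0.55, 0.82, 1.64]]
slot green flip 1 19 [[-1.21, 0.76, 0.8, 1.81, -0.69, 0.88, -1.39], [-1.2, 0.75, 0.78, 1.81, -0.68, 0.87, -1.4], [-1.16, 0.72, 0.72, 1.81, -0.62, 0.85, -1.44]]
slot blue flip 0 21 [[-0.88, 0.51, 0.76, 1.84, -0.42, 0.96, 1.9], [-0.75, 0.46, 0.59, 1.84, -0.31, 0.93, 1.81], [-0.68, 0.44, 0.49, 1.84, -0.25, 0.92, 1.76]]
slot blue flip 1 22 [[-0.97, 0.57, 0.9, 1.84, -0.53, 0.99, -1.15], [-0.96, 0.56, 0.88, 1.84, -0.52, 0.99, -1.16], [-0.95, 0.55, 0.87, 1.84, -0.5, 0.98, -1.17]]
```

Run:
```python
from kin import *
q=arm.state()['q'];print(np.round(fk(q)[0]-arm.state()['eef_pos'],4))
for h in(.07,.04,0):
    S=ik(*cpose('green',h),q0=q)
    print(h,[np.round(x,2) for x in S])
    if S:q=S[0]
chain(cpose('green',.04),cpose('green',0))
```

```text
[ 0.     -0.0019  0.0003]
0.07 [array([ 1.59,  0.46, -0.94,  2.35,  2.22,  0.26, -1.89])]
0.04 [array([ 1.47,  0.52, -0.82,  2.32,  2.36,  0.29, -2.02])]
0 [array([ 1.34,  0.6 , -0.69,  2.27,  2.53,  0.32, -2.18])]
t 4.05 q [ 1.61  0.37 -0.92  2.32  1.49  0.21 -1.26] w 45.8 pos [ 0.3925 -0.3952  0.1399] F [ 0.1  0.3 -0.6]
0 n 2 row [0.0166, 0.0048, 0.026, -0.0439, 0.0277, -0.0313] path [[0.39, -0.4, 0.14], [0.42, -0.39, 0.12], [0.44, -0.39, 0.1]]
1 n 2 row [-0.0, -0.0, 0.02, 0.0, 0.0, 0.0] path [[0.44, -0.39, 0.1], [0.45, -0.4, 0.09], [0.46, -0.4, 0.07]]
```

Emit:
{"api": "apply_moves", "payload": {
  "commands": [
    [0.0053, 0.0013, 0.0037, -0.0146, 0.0092, -0.0104, 0],
    [0.0053, 0.0013, 0.0037, -0.0146, 0.0092, -0.0104, 0],
    [0.0053, 0.0013, 0.0037, -0.0146, 0.0092, -0.0104, 0],
    [0.0053, 0.0013, 0.0037, -0.0146, 0.0092, -0.0104, 0],
    [0.0053, 0.0013, 0.0037, -0.0146, 0.0092, -0.0104, 0],
    [0.0053, 0.0013, 0.0037, -0.0146, 0.0092, -0.0104, 0],
    [0, 0, 0, 0, 0, 0, 0]
  ]
}}

```text
t: 4.75
eef_pos: [0.4253, -0.3801, 0.1255]
orientation: [[0.53, 0.676, 0.512], [0.848, -0.423, -0.319], [0.0, 0.603, -0.798]]
contact_force: [0.4, 0.7, -0.2]
width: 0.5
grasp_force: 0.0
```

Run:
```python
from kin import *
chain(cpose('green',.07),cpose('green',0))
```

```text
t 4.75 q [ 1.7   0.55 -1.08  2.35  2.05  0.34 -1.69] w 46.0 pos [ 0.4253 -0.3801  0.1255] F [ 0.4  0.7 -0.2]
0 n 2 row [0.0003, 0.0002, 0.0002, -0.0012, 0.0007, -0.0013] path [[0.43, -0.38, 0.13], [0.43, -0.38, 0.13], [0.43, -0.38, 0.13]]
1 n 2 row [0.0, -0.0, 0.035, 0.0, 0.0, 0.0] path [[0.43, -0.38, 0.13], [0.44, -0.39, 0.1], [0.46, -0.4, 0.07]]
```

Emit:
{"api": "apply_moves", "payload": {
  "commands": [
    [0.0005, 0.0003, 0.0185, -0.001, 0.001, -0.002, 0],
    [0, 0, 0.0175, 0, 0, 0, 0],
    [0, 0, 0.0175, 0, 0, 0, 0],
    [0, 0, 0.0175, 0, 0, 0, 0],
    [0, 0, 0, 0, 0, 0, 0]
  ]
}}

```text
t: 5.25
eef_pos: [0.4625, -0.4031, 0.0682]
orientation: [[0.528, 0.678, 0.512], [0.849, -0.421, -0.319], [-0.0, 0.603, -0.798]]
contact_force: [0.5, 0.9, -0.1]
width: 0.498
grasp_force: 0.0
```

Emit:
{"api": "apply_moves", "payload": {
  "commands": [
    [0, 0, 0, 0, 0, 0, 0.6],
    [0, 0, 0, 0, 0, 0, 0.6],
    [0, 0, 0, 0, 0, 0, 1],
    [0, 0, 0, 0, 0, 0, 1],
    [0, 0, 0, 0, 0, 0, 1],
    [0, 0, 0, 0, 0, 0, 1]
  ]
}}

```text
t: 5.85
eef_pos: [0.4634, -0.4027, 0.0708]
orientation: [[0.526, 0.676, 0.516], [0.851, -0.416, -0.321], [-0.002, 0.608, -0.794]]
contact_force: [-2.3, 1.1, 7.0]
width: 0.174
grasp_force: 24.9
```

Run:
```python
from kin import *
chain(cpose('green',.0),cpose('green',.06));s=arm.state();print(s['grasp_force'])
_,R=cpose('green',0)
up=cpose('green',.06)[0]+[0,0,.10]
for f in(1,-1):
    q=s['q']
    for nm,(p,Rr) in dict(ext=cpose('green',.06),up=(up,R),over=spose('green',.17,f),pl=spose('green',0,f)).items():
        S=ik(p,Rr,q0=q);print(f,nm,[np.round(x,2) for x in S]);q=S[0] if S else q
```

```text
t 5.85 q [ 1.59  0.77 -1.02  2.27  2.19  0.5  -1.72] w 16.0 pos [ 0.4634 -0.4027  0.0708] F [-2.3  1.1  7. ]
0 n 2 row [-0.0002, -0.0008, 0.0, 0.0015, 0.0003, 0.0012] path [[0.46, -0.4, 0.07], [0.46, -0.4, 0.07], [0.46, -0.4, 0.07]]
1 n 2 row [0.0, -0.0, -0.03, 0.0, 0.0, 0.0] path [[0.46, -0.4, 0.07], [0.45, -0.39, 0.09], [0.43, -0.38, 0.12]]
24.94566410779953
1 ext [array([ 1.72,  0.62, -1.13,  2.34,  2.03,  0.41, -1.63])]
1 up [array([ 1.9 ,  0.3 , -1.28,  2.29,  1.02,  0.21, -0.78])]
1 over [array([ 0.13,  0.55, -1.05,  1.7 ,  0.5 ,  1.19,  0.78])]
1 pl [array([-0.02,  0.72, -0.83,  1.82,  0.67,  0.9 ,  0.67])]
-1 ext [array([ 1.72,  0.62, -1.13,  2.34,  2.03,  0.41, -1.63])]
-1 up [array([ 1.9 ,  0.3 , -1.28,  2.29,  1.02,  0.21, -0.78])]
-1 over [array([-0.08,  0.44, -0.72,  1.7 ,  0.31,  1.12, -2.21])]
-1 pl [array([-0.22,  0.63, -0.54,  1.82,  0.43,  0.81, -2.29])]
```

Emit:
{"api": "apply_moves", "payload": {
  "commands": [
    [0, 0, -0.008, 0, 0, 0, 1],
    [0, 0, -0.014, 0, 0, 0, 1],
    [0, 0, -0.014, 0, 0, 0, 1],
    [0, 0, -0.014, 0, 0, 0, 1],
    [0, 0, -0.014, 0, 0, 0, 1],
    [0, 0, 0, 0, 0, 0, 1]
  ]
}}

```text
t: 6.45
eef_pos: [0.429, -0.381, 0.1214]
orientation: [[0.525, 0.678, 0.515], [0.851, -0.417, -0.32], [-0.002, 0.606, -0.795]]
contact_force: [-0.3, -0.1, 0.2]
width: 0.173
grasp_force: 24.9
```

```bash
cat >> kin.py <<'E'
def vert(yaw): # tool down, tool y at azimuth yaw
    y=np.array([np.cos(yaw),np.sin(yaw),0]);z=np.array([0,0,-1.]);return np.column_stack([np.cross(y,z),y,z])
E
python3 - <<'E'
from kin import *
s=arm.state();print(s['grasp_force'],s['width'])
W=[([.46,-.37,.24],vert(-.555)),([.52,-.02,.27],vert(.6)),spose('green',.16)]
chain(*W);q=s['q']
for p,R in W:
    S=ik(p,R,q0=q);print([np.round(x,2) for x in S]);q=S[0] if S else q
E
```

```text
24.944498240947723 0.17257657084924236
t 6.45 q [ 1.69  0.57 -1.08  2.35  2.08  0.36 -1.69] w 15.9 pos [ 0.429  -0.381   0.1214] F [-0.3 -0.1  0.2]
0 n 6 row [0.0043, 0.0107, -0.0174, 0.1085, 0.0002, 0.0004] path [[0.43, -0.38, 0.12], [0.43, -0.38, 0.14], [0.43, -0.37, 0.16], [0.44, -0.37, 0.18], [0.44, -0.37, 0.2], [0.45, -0.37, 0.22], [0.46, -0.37, 0.24]]
1 n 10 row [0.0372, 0.005, -0.003, 0.0, 0.0, -0.1155] path [[0.46, -0.37, 0.24], [0.5, -0.31, 0.25], [0.53, -0.24, 0.25], [0.55, -0.17, 0.26], [0.54, -0.09, 0.26], [0.52, -0.02, 0.27]]
2 n 10 row [0.0179, 0.0328, 0.0037, 0.0, 0.0, -0.1235] path [[0.52, -0.02, 0.27], [0.55, 0.05, 0.26], [0.56, 0.12, 0.26], [0.56, 0.2, 0.25], [0.53, 0.27, 0.24], [0.49, 0.33, 0.23]]
[array([ 1.43,  0.58, -1.11,  1.71,  0.55,  1.21, -0.38])]
[array([ 0.96,  0.41, -1.22,  1.84,  0.42,  1.18,  0.2 ])]
[array([ 0.2 ,  0.64, -1.19,  1.71,  0.63,  1.23,  0.69])]
```

Emit:
{"api": "apply_moves", "payload": {
  "commands": [
    [0.0026, 0.0064, -0.0204, 0.02, 0, 0, 1],
    [0.0026, 0.0064, -0.0204, 0.05, 0, 0, 1],
    [0.0026, 0.0064, -0.0104, 0.065, 0, 0, 1],
    [0.0026, 0.0064, -0.0104, 0.065, 0, 0, 1],
    [0.0026, 0.0064, -0.0104, 0.065, 0, 0, 1],
    [0.0026, 0.0064, -0.0104, 0.065, 0, 0, 1],
    [0.0026, 0.0064, -0.0104, 0.065, 0, 0, 1],
    [0.0026, 0.0064, -0.0104, 0.065, 0, 0, 1],
    [0.0026, 0.0064, -0.0104, 0.08, 0, 0, 1],
    [0.0026, 0.0064, -0.0104, 0.1, 0, 0, 1],
    [0, 0, 0, 0, 0, 0, 1]
  ]
}}

```text
t: 7.55
eef_pos: [0.4405, -0.3728, 0.2282]
orientation: [[0.539, 0.838, 0.09], [0.842, -0.533, -0.083], [-0.021, 0.121, -0.992]]
contact_force: [0.4, -0.3, -1.1]
width: 0.17
grasp_force: 24.9
```

Run:
```python
from kin import *
s=arm.state();print(s['grasp_force'],s['width'],np.round(s['orientation'],2).tolist())
W=[([.52,-.02,.27],vert(.6)),spose('green',.16)]
chain(*W)
```

```text
24.943798184394836 0.17007547068606138 [[0.54, 0.84, 0.09], [0.84, -0.53, -0.08], [-0.02, 0.12, -0.99]]
t 7.55 q [ 1.59  0.59 -1.27  1.84  0.69  1.08 -0.48] w 15.6 pos [ 0.4405 -0.3728  0.2282] F [ 0.4 -0.3 -1.1]
0 n 10 row [0.0375, 0.0071, -0.0046, 0.0094, 0.0089, -0.1166] path [[0.44, -0.37, 0.23], [0.49, -0.31, 0.24], [0.52, -0.24, 0.25], [0.54, -0.17, 0.25], [0.54, -0.09, 0.26], [0.52, -0.02, 0.27]]
1 n 10 row [0.0179, 0.0328, 0.0037, 0.0, 0.0, -0.1235] path [[0.52, -0.02, 0.27], [0.55, 0.05, 0.26], [0.56, 0.12, 0.26], [0.56, 0.2, 0.25], [0.53, 0.27, 0.24], [0.49, 0.33, 0.23]]
```

Emit:
{"api": "apply_moves", "payload": {
  "commands": [
    [0.0375, 0.0071, -0.0046, 0.0094, 0.0089, -0.1166, 1],
    [0.0375, 0.0071, -0.0046, 0.0094, 0.0089, -0.1166, 1],
    [0.0375, 0.0071, -0.0046, 0.0094, 0.0089, -0.1166, 1],
    [0.0375, 0.0071, -0.0046, 0.0094, 0.0089, -0.1166, 1],
    [0.0375, 0.0071, -0.0046, 0.0094, 0.0089, -0.1166, 1],
    [0.0375, 0.0071, -0.0046, 0.0094, 0.0089, -0.1166, 1],
    [0.0375, 0.0071, -0.0046, 0.0094, 0.0089, -0.1166, 1],
    [0.0375, 0.0071, -0.0046, 0.0094, 0.0089, -0.1166, 1],
    [0.0375, 0.0071, -0.0046, 0.0094, 0.0089, -0.1166, 1],
    [0.0375, 0.0071, -0.0046, 0.0094, 0.0089, -0.1166, 1]
  ]
}}

```text
t: 8.55
eef_pos: [0.5157, -0.0179, 0.266]
orientation: [[-0.568, 0.823, -0.003], [0.823, 0.568, -0.002], [0.0, -0.003, -1.0]]
contact_force: [-0.0, -0.2, -1.2]
width: 0.172
grasp_force: 24.9
```

Emit:
{"api": "apply_moves", "payload": {
  "commands": [
    [0.0179, 0.0328, 0.0037, 0, 0, -0.1235, 1],
    [0.0179, 0.0328, 0.0037, 0, 0, -0.1235, 1],
    [0.0179, 0.0328, 0.0037, 0, 0, -0.1235, 1],
    [0.0179, 0.0328, 0.0037, 0, 0, -0.1235, 1],
    [0.0179, 0.0328, 0.0037, 0, 0, -0.1235, 1],
    [0.0179, 0.0328, 0.0037, 0, 0, -0.1235, 1],
    [0.0179, 0.0328, 0.0037, 0, 0, -0.1235, 1],
    [0.0179, 0.0328, 0.0037, 0, 0, -0.1235, 1],
    [0.0179, 0.0328, 0.0037, 0, 0, -0.1235, 1],
    [0.0179, 0.0328, 0.0037, 0, 0, -0.1235, 1],
    [0, 0, 0, 0, 0, 0, 1]
  ]
}}

```text
t: 9.65
eef_pos: [0.4816, 0.3344, 0.2288]
orientation: [[-0.962, -0.274, -0.004], [-0.274, 0.962, 0.001], [0.003, 0.002, -1.0]]
contact_force: [-1.3, -0.4, -1.4]
width: 0.173
grasp_force: 24.9
```

```bash
cat > tabs.py <<'E'
from kin import *
TAB=np.array([[x,y,z] for x in(-.012,.012) for y in(-.018,.018) for z in(0,.005)])
SAT.update(blue=110,green=90,orange=130)
def tabfit(P,cols):
    M=[]
    rx=np.array([np.cos(YR),np.sin(YR)])
    for c in cols:
        ct=np.r_[np.array(S[c])+.062*rx,.01]
        for p in P: M.append((c,p)+colmask(p,c,proj(p,[ct])[0],12))
    OY={'blue':-.1,'green':.1,'orange':.05}
    def w(x,c):
        R=np.array([[np.cos(x[2]),-np.sin(x[2]),0],[np.sin(x[2]),np.cos(x[2]),0],[0,0,1]])
        return (TAB+[.062,OY[c],.008])@R.T+[x[0],x[1],0]
    def cost(x):
        e=0
        for c,p,_,m,hm,u0,v0,Sc in M:
            r=render(p,w(x,c),u0,v0,Sc,hm.shape);e+=1-(r&hm).sum()/((r|hm).sum()+1)
        return e
    x0=np.array([.5165,.2326,YR]);b=minimize(cost,x0,method='Nelder-Mead',options=dict(initial_simplex=x0+np.array([[0,0,0],[.006,0,0],[0,.006,0],[0,0,.05]])))
    print('rack fit',np.round(b.x,4),round(b.fun/len(M),3),'start',round(cost(x0)/len(M),3))
    ims=[]
    for c,p,im,m,hm,u0,v0,Sc in M:
        cv2.drawContours(im,cv2.findContours(render(p,w(b.x,c),u0,v0,Sc,hm.shape),0,1)[0],-1,(255,255,0),1)
        cv2.drawContours(im,cv2.findContours(hm,0,1)[0],-1,(0,255,255),1);ims.append(cv2.resize(im,(200,200)))
    return ims
E
python3 - <<'E'
from tabs import *
P=[optics.snapshot(n) for n in("scene","top")]
ims=tabfit(P,['blue','orange','green']);a=np.vstack([np.hstack(ims[:2]),np.hstack(ims[2:4]),np.hstack(ims[4:])])
pos=arm.state()['eef_pos'];q=P[0]
u,v=proj(q,[pos-[0,0,.06]])[0].astype(int);b=cv2.resize(q['color'][v-60:v+60,u-40:u+40],(400,600))
cv2.imwrite('pics/rack.png',np.hstack([a,b])[:,:,::-1])
s=arm.state();print(s['width'],np.round(s['orientation'],3).tolist());chain(spose('green',.16),spose('green',.0))
E
```

```text
rack fit [0.5164 0.2324 0.2581] 0.14 start 0.149
0.17585102616119735 [[-0.965, -0.263, -0.002], [-0.263, 0.965, -0.002], [0.003, -0.002, -1.0]]
t 9.75 q [ 0.27  0.88 -1.46  1.7   0.88  1.41  0.5 ] w 16.2 pos [0.486  0.3303 0.2288] F [ 0.9 -0.5 -0.5]
0 n 2 row [-0.0019, -0.0011, -0.0021, -0.0009, -0.0013, 0.0011] path [[0.49, 0.33, 0.23], [0.49, 0.33, 0.23], [0.49, 0.33, 0.23]]
1 n 5 row [-0.0, 0.0, 0.032, 0.0, 0.0, 0.0] path [[0.49, 0.33, 0.23], [0.49, 0.33, 0.2], [0.49, 0.33, 0.17], [0.49, 0.33, 0.14], [0.49, 0.33, 0.11], [0.49, 0.33, 0.07]]
```

View pics/rack.png

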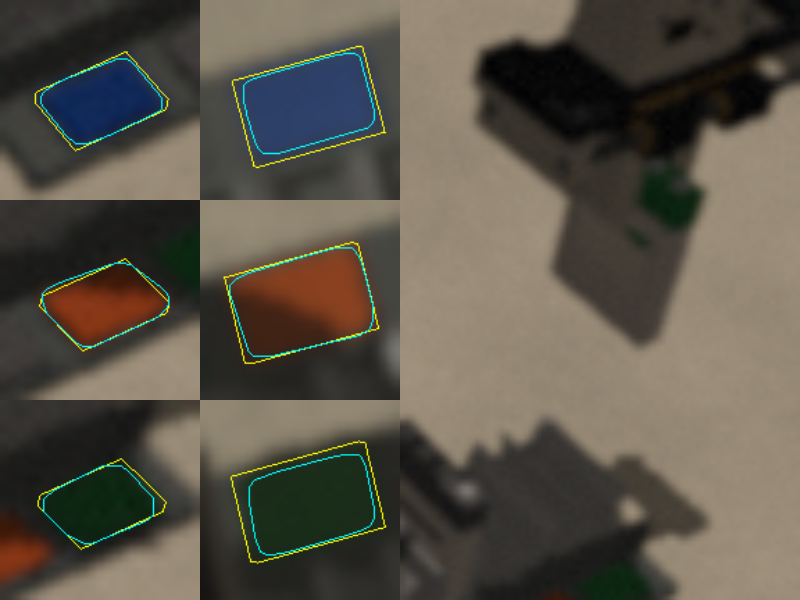

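The rack fit (0.516, 0.232, yaw 0.26) agrees with the network positions. In the right-hand crop the green cartridge hangs vertically between the fingers (about 655,230) over its slot. I lower it in stages.

Emit:
{"api": "apply_moves", "payload": {
  "commands": [
    [-0.0019, -0.0011, 0.01, -0.0009, -0.0013, 0.0011, 1],
    [-0.0019, -0.0011, 0.02, -0.0009, -0.0013, 0.0011, 1],
    [0, 0, 0.03, 0, 0, 0, 1],
    [0, 0, 0.03, 0, 0, 0, 1],
    [0, 0, 0.015, 0, 0, 0, 1],
    [0, 0, 0, 0, 0, 0, 1]
  ]
}}

```text
t: 10.35
eef_pos: [0.4909, 0.3266, 0.1216]
orientation: [[-0.966, -0.257, -0.004], [-0.257, 0.966, -0.002], [0.005, -0.001, -1.0]]
contact_force: [-1.2, -0.2, -0.6]
width: 0.17
grasp_force: 24.9
```

Run:
```python
from kin import *
chain(spose('green',.05),spose('green',.0))
```

```text
t 10.35 q [ 0.23  0.98 -1.34  1.78  1.01  1.27  0.44] w 15.7 pos [0.4909 0.3266 0.1216] F [-1.2 -0.2 -0.6]
0 n 2 row [-0.0001, 0.0013, -0.0007, -0.0006, -0.0024, -0.0021] path [[0.49, 0.33, 0.12], [0.49, 0.33, 0.12], [0.49, 0.33, 0.12]]
1 n 2 row [-0.0, 0.0, 0.025, 0.0, 0.0, 0.0] path [[0.49, 0.33, 0.12], [0.49, 0.33, 0.1], [0.49, 0.33, 0.07]]
```

Emit:
{"api": "apply_moves", "payload": {
  "commands": [
    [0, 0.002, 0.006, -0.001, -0.003, -0.003, 1],
    [0, 0, 0.01, 0, 0, 0, 1],
    [0, 0, 0.01, 0, 0, 0, 1],
    [0, 0, 0.01, 0, 0, 0, 1],
    [0, 0, 0, 0, 0, 0, 1]
  ]
}}

```text
t: 10.85
eef_pos: [0.4904, 0.3305, 0.0875]
orientation: [[-0.965, -0.261, 0.001], [-0.261, 0.965, 0.002], [-0.001, 0.001, -1.0]]
contact_force: [-0.2, -0.7, -0.8]
width: 0.171
grasp_force: 25.0
```

Emit:
{"api": "apply_moves", "payload": {
  "commands": [
    [0, 0, 0.005, 0, 0, 0, 1],
    [0, 0, 0.004, 0, 0, 0, 1],
    [0, 0, 0, 0, 0, 0, 1]
  ]
}}

```text
t: 11.15
eef_pos: [0.4911, 0.3308, 0.0794]
orientation: [[-0.965, -0.261, 0.002], [-0.261, 0.965, 0.002], [-0.002, 0.001, -1.0]]
contact_force: [0.4, -2.3, -1.8]
width: 0.172
grasp_force: 25.0
```

Run:
```python
from kin import *
chain(spose('green',.0))
```

```text
t 11.15 q [ 0.2   1.02 -1.29  1.8   1.07  1.21  0.41] w 15.9 pos [0.4911 0.3308 0.0794] F [ 0.4 -2.3 -1.8]
0 n 2 row [0.0005, -0.0007, 0.0032, 0.0007, 0.0012, 0.0002] path [[0.49, 0.33, 0.08], [0.49, 0.33, 0.08], [0.49, 0.33, 0.07]]
```

Emit:
{"api": "apply_moves", "payload": {
  "commands": [
    [0.0005, -0.001, 0.003, 0, 0, 0, 1],
    [0, 0, 0.002, 0, 0, 0, 1],
    [0, 0, 0, 0, 0, 0, 1]
  ]
}}

```text
t: 11.45
eef_pos: [0.4905, 0.3302, 0.0748]
orientation: [[-0.965, -0.262, 0.002], [-0.262, 0.965, 0.003], [-0.002, 0.002, -1.0]]
contact_force: [-0.3, 0.2, -0.7]
width: 0.17
grasp_force: 25.0
```

Emit:
{"api": "apply_moves", "payload": {
  "commands": [
    [0, 0, 0.002, 0, 0, 0, 1],
    [0, 0, 0, 0, 0, 0, 1]
  ]
}}

```text
t: 11.65
eef_pos: [0.4907, 0.3305, 0.0741]
orientation: [[-0.965, -0.262, 0.003], [-0.262, 0.965, 0.003], [-0.003, 0.002, -1.0]]
contact_force: [-1.5, -2.2, 6.7]
width: 0.169
grasp_force: 25.0
```

Emit:
{"api": "apply_moves", "payload": {
  "commands": [
    [0, 0, 0, 0, 0, 0, 0.65],
    [0, 0, 0, 0, 0, 0, 0.45],
    [0, 0, 0, 0, 0, 0, 0.4],
    [0, 0, 0, 0, 0, 0, 0.4],
    [0, 0, -0.015, 0, 0, 0, 0.4],
    [0, 0, -0.03, 0, 0, 0, 0.4],
    [0, 0, -0.04, 0, 0, 0, 0.4],
    [0, 0, -0.045, 0, 0, 0, 0.4],
    [0, 0, -0.03, 0, 0, 0, 0],
    [0, 0, 0, 0, 0, 0, 0]
  ]
}}

```text
t: 12.65
eef_pos: [0.4914, 0.332, 0.2389]
orientation: [[-0.965, -0.262, 0.008], [-0.262, 0.965, 0.008], [-0.01, 0.005, -1.0]]
contact_force: [-0.5, 0.7, -0.9]
width: 0.427
grasp_force: 0.0
```

Run:
```python
from kin import *
s=arm.state()
for n in('scene','top'):
    p=optics.snapshot(n);print(n,[(np.round(d['xyz'],3).tolist(),round(d['conf'],2)) for d in optics.place_of('cartridge_green',p)])
print(S['green'])
W=[([.55,-.02,.28],vert(.6)),([.555,-.02,.24],vert(-.57)),cpose('orange',.07)]
chain(*W);q=s['q']
for p,R in W:
    Q=ik(p,R,q0=q);print([np.round(x,2) for x in Q]);q=Q[0] if Q else q
```

```text
scene [([0.49, 0.33, 0.008], 0.67), ([0.55, 0.342, 0.008], 0.19)]
top [([0.485, 0.329, 0.005], 0.78), ([0.519, 0.23, 0.008], 0.35)]
(0.4904, 0.3291)
t 12.85 q [ 0.27  0.86 -1.46  1.69  0.87  1.4   0.52] w 45.8 pos [0.4902 0.3289 0.2323] F [-0.6  1.2 -0.2]
0 n 10 row [-0.0168, -0.0338, -0.0048, 0.0002, 0.0001, 0.1235] path [[0.49, 0.33, 0.23], [0.54, 0.27, 0.24], [0.57, 0.2, 0.25], [0.58, 0.13, 0.26], [0.57, 0.05, 0.27], [0.55, -0.02, 0.28]]
1 n 10 row [-0.0, 0.0005, 0.004, 0.0, 0.0, 0.117] path [[0.55, -0.02, 0.28], [0.55, -0.02, 0.27], [0.55, -0.02, 0.26], [0.55, -0.02, 0.26], [0.55, -0.02, 0.25], [0.56, -0.02, 0.24]]
2 n 6 row [-0.0008, -0.0035, 0.0192, -0.1083, 0.0, 0.0] path [[0.56, -0.02, 0.24], [0.55, -0.02, 0.22], [0.55, -0.02, 0.2], [0.55, -0.02, 0.18], [0.55, -0.02, 0.16], [0.56, -0.03, 0.14], [0.56, -0.03, 0.13]]
[array([ 0.91,  0.48, -1.21,  1.76,  0.47,  1.24,  0.17])]
[array([ 0.61,  0.38, -0.78,  1.79,  0.3 ,  1.09, -0.84])]
[array([ 0.37,  0.43, -0.72,  2.3 ,  1.61,  0.73, -2.22])]
```

```bash
cat >> kin.py <<'E'
def cf(c,h): p,R=cpose(c,h);return p,R@FL
E
python3 - <<'E'
from kin import *
s=arm.state()
W=[([.555,.0,.25],vert(-.57+np.pi)),cf('orange',.07),cf('orange',0)]
chain(*W);q=s['q']
for p,R in W:
    Q=ik(p,R,q0=q);print([np.round(x,2) for x in Q]);q=Q[0] if Q else q
E
```

```text
t 12.85 q [ 0.27  0.86 -1.46  1.69  0.87  1.4   0.52] w 45.8 pos [0.4902 0.3289 0.2323] F [-0.6  1.2 -0.2]
0 n 9 row [0.0147, -0.0351, -0.002, -0.0, 0.0002, -0.0818] path [[0.49, 0.33, 0.23], [0.48, 0.25, 0.24], [0.49, 0.18, 0.24], [0.51, 0.1, 0.24], [0.54, 0.03, 0.25]]
1 n 6 row [0.0036, 0.0022, 0.0213, 0.1083, -0.0, 0.0] path [[0.56, 0.0, 0.25], [0.55, -0.0, 0.23], [0.55, -0.0, 0.21], [0.55, -0.01, 0.19], [0.55, -0.01, 0.17], [0.56, -0.02, 0.14], [0.56, -0.03, 0.13]]
2 n 2 row [-0.0, -0.0, 0.035, 0.0, 0.0, 0.0] path [[0.56, -0.03, 0.13], [0.58, -0.04, 0.1], [0.6, -0.05, 0.07]]
[array([ 0.96,  0.76, -1.49,  1.79,  0.78,  1.36,  1.86])]
[array([ 0.75,  0.71, -1.24,  2.3 ,  1.7 ,  1.09,  0.99])]
[array([ 0.7 ,  0.83, -1.08,  2.23,  1.87,  1.07,  0.96])]
```

Emit:
{"api": "apply_moves", "payload": {
  "commands": [
    [0.0147, -0.0351, -0.002, 0, 0, -0.0818, 0],
    [0.0147, -0.0351, -0.002, 0, 0, -0.0818, 0],
    [0.0147, -0.0351, -0.002, 0, 0, -0.0818, 0],
    [0.0147, -0.0351, -0.002, 0, 0, -0.0818, 0],
    [0.0147, -0.0351, -0.002, 0, 0, -0.0818, 0],
    [0.0147, -0.0351, -0.002, 0, 0, -0.0818, 0],
    [0.0147, -0.0351, -0.002, 0, 0, -0.0818, 0],
    [0.0147, -0.0351, -0.002, 0, 0, -0.0818, 0],
    [0.0147, -0.0351, -0.002, 0, 0, -0.0818, 0],
    [0, 0, 0, 0, 0, 0, 0]
  ]
}}

```text
t: 13.85
eef_pos: [0.5573, -0.0054, 0.2483]
orientation: [[-0.546, -0.838, -0.0], [-0.837, 0.546, 0.002], [-0.002, 0.001, -1.0]]
contact_force: [0.3, -0.9, -0.9]
width: 0.502
grasp_force: 0.0
```

Emit:
{"api": "apply_moves", "payload": {
  "commands": [
    [0.0024, 0.0015, 0.0142, 0.0722, 0, 0, 0],
    [0.0024, 0.0015, 0.0142, 0.0722, 0, 0, 0],
    [0.0024, 0.0015, 0.0142, 0.0722, 0, 0, 0],
    [0.0024, 0.0015, 0.0142, 0.0722, 0, 0, 0],
    [0.0024, 0.0015, 0.0142, 0.0722, 0, 0, 0],
    [0.0024, 0.0015, 0.0142, 0.0722, 0, 0, 0],
    [0.0024, 0.0015, 0.0142, 0.0722, 0, 0, 0],
    [0.0024, 0.0015, 0.0142, 0.0722, 0, 0, 0],
    [0.0024, 0.0015, 0.0142, 0.0722, 0, 0, 0],
    [0, 0, 0, 0, 0, 0, 0]
  ]
}}

```text
t: 14.85
eef_pos: [0.5599, -0.0287, 0.1227]
orientation: [[-0.537, -0.674, 0.507], [-0.844, 0.428, -0.324], [0.001, -0.602, -0.799]]
contact_force: [-0.1, 0.6, -1.1]
width: 0.498
grasp_force: 0.0
```

Run:
```python
from kin import *
chain(cf('orange',.07),cf('orange',0))
```

```text
t 14.85 q [ 0.68  0.67 -1.16  2.29  1.69  1.04  0.96] w 45.8 pos [ 0.5599 -0.0287  0.1227] F [-0.1  0.6 -1.1]
0 n 2 row [-0.0, -0.0014, -0.0006, 0.0022, 0.0005, 0.0016] path [[0.56, -0.03, 0.12], [0.56, -0.03, 0.12], [0.56, -0.03, 0.13]]
1 n 2 row [-0.0, -0.0, 0.035, 0.0, 0.0, 0.0] path [[0.56, -0.03, 0.13], [0.58, -0.04, 0.1], [0.6, -0.05, 0.07]]
```

Emit:
{"api": "apply_moves", "payload": {
  "commands": [
    [0, -0.003, 0.013, 0.004, 0.001, 0.003, 0],
    [0, 0, 0.018, 0, 0, 0, 0],
    [0, 0, 0.019, 0, 0, 0, 0],
    [0, 0, 0.019, 0, 0, 0, 0],
    [0, 0, 0, 0, 0, 0, 0]
  ]
}}

```text
t: 15.35
eef_pos: [0.6005, -0.0544, 0.0715]
orientation: [[-0.545, -0.666, 0.509], [-0.838, 0.435, -0.328], [-0.003, -0.605, -0.796]]
contact_force: [-1.1, -0.9, -0.3]
width: 0.5
grasp_force: 0.0
```

Emit:
{"api": "apply_moves", "payload": {
  "commands": [
    [0, 0, 0, 0, 0, 0, 0.6],
    [0, 0, 0, 0, 0, 0, 0.6],
    [0, 0, 0, 0, 0, 0, 1],
    [0, 0, 0, 0, 0, 0, 1],
    [0, 0, 0, 0, 0, 0, 1],
    [0, 0, 0, 0, 0, 0, 1]
  ]
}}

```text
t: 15.95
eef_pos: [0.5991, -0.052, 0.0719]
orientation: [[-0.541, -0.668, 0.511], [-0.841, 0.433, -0.325], [-0.004, -0.605, -0.796]]
contact_force: [-3.3, 4.3, -4.2]
width: 0.175
grasp_force: 24.9
```

Run:
```python
from kin import *
s=arm.state();print(s['grasp_force'],np.round(s['ft_torque'],2))
W=[cf('orange',0),cf('orange',.065),([.53,.02,.25],vert(-.57+np.pi)),spose('orange',.16)]
chain(*W);q=s['q']
for p,R in W:
    Q=ik(p,R,q0=q);print([np.round(x,2) for x in Q]);q=Q[0] if Q else q
```

```text
24.877605736255646 [ 1.7   1.78 -0.02]
t 15.95 q [ 0.64  0.8  -1.04  2.23  1.85  1.04  0.92] w 16.1 pos [ 0.5991 -0.052   0.0719] F [-3.3  4.3 -4.2]
0 n 2 row [0.0007, 0.0013, 0.0003, -0.0002, 0.0012, -0.0019] path [[0.6, -0.05, 0.07], [0.6, -0.05, 0.07], [0.6, -0.05, 0.07]]
1 n 2 row [0.0, 0.0, -0.0325, 0.0, 0.0, 0.0] path [[0.6, -0.05, 0.07], [0.58, -0.04, 0.1], [0.56, -0.03, 0.12]]
2 n 6 row [-0.0041, 0.0008, -0.0238, -0.1083, 0.0, -0.0] path [[0.56, -0.03, 0.12], [0.55, -0.02, 0.14], [0.54, -0.01, 0.16], [0.54, 0.0, 0.18], [0.53, 0.01, 0.2], [0.53, 0.01, 0.23], [0.53, 0.02, 0.25]]
3 n 7 row [-0.0211, 0.032, 0.0024, 0.0, 0.0, 0.1053] path [[0.53, 0.02, 0.25], [0.51, 0.06, 0.25], [0.5, 0.09, 0.25], [0.49, 0.13, 0.24], [0.49, 0.17, 0.24], [0.49, 0.21, 0.24], [0.5, 0.24, 0.24], [0.5, 0.28, 0.23]]
[array([ 0.67,  0.8 , -1.04,  2.23,  1.86,  1.03,  0.94])]
[array([ 0.67,  0.62, -1.1 ,  2.29,  1.68,  0.97,  0.96])]
[array([ 0.73,  0.38, -1.01,  1.84,  0.36,  1.12,  2.16])]
[array([ 0.19,  0.5 , -0.99,  1.75,  0.46,  1.14,  0.89])]
```

Emit:
{"api": "apply_moves", "payload": {
  "commands": [
    [0, 0, -0.008, 0, 0, 0, 1],
    [0, 0, -0.014, 0, 0, 0, 1],
    [0, 0, -0.014, 0, 0, 0, 1],
    [0, 0, -0.014, 0, 0, 0, 1],
    [0, 0, -0.015, 0, 0, 0, 1]
  ]
}}

```text
t: 16.45
eef_pos: [0.5681, -0.0324, 0.1267]
orientation: [[-0.543, -0.663, 0.515], [-0.84, 0.431, -0.329], [-0.003, -0.612, -0.791]]
contact_force: [-0.4, -0.5, -0.7]
width: 0.172
grasp_force: 25.0
```

Emit:
{"api": "apply_moves", "payload": {
  "commands": [
    [-0.0027, 0.0005, -0.0159, -0.0722, 0, 0, 1],
    [-0.0027, 0.0005, -0.0159, -0.0722, 0, 0, 1],
    [-0.0027, 0.0005, -0.0159, -0.0722, 0, 0, 1],
    [-0.0027, 0.0005, -0.0159, -0.0722, 0, 0, 1],
    [-0.0027, 0.0005, -0.0159, -0.0722, 0, 0, 1],
    [-0.0027, 0.0005, -0.0159, -0.0722, 0, 0, 1],
    [-0.0027, 0.0005, -0.0159, -0.0722, 0, 0, 1],
    [-0.0027, 0.0005, -0.0159, -0.0722, 0, 0, 1],
    [-0.0027, 0.0005, -0.0159, -0.0722, 0, 0, 1],
    [0, 0, 0, 0, 0, 0, 1]
  ]
}}

```text
t: 17.45
eef_pos: [0.5373, 0.0162, 0.2571]
orientation: [[-0.545, -0.838, 0.009], [-0.838, 0.545, 0.001], [-0.006, -0.008, -1.0]]
contact_force: [1.1, 0.7, -0.2]
width: 0.171
grasp_force: 25.0
```

Run:
```python
from kin import *
s=arm.state();print(s['grasp_force'],s['width'],np.round(s['orientation'],2).tolist())
chain(([.51,.1,.27],vert(2.2)),spose('orange',.16))
```

```text
24.977918565273285 0.17116846882214096 [[-0.55, -0.84, 0.01], [-0.84, 0.55, 0.0], [-0.01, -0.01, -1.0]]
t 17.45 q [ 0.94  0.71 -1.47  1.8   0.73  1.33  1.86] w 15.7 pos [0.5373 0.0162 0.2571] F [ 1.1  0.7 -0.2]
0 n 3 row [-0.0156, 0.025, -0.0044, -0.0021, 0.0024, 0.1217] path [[0.54, 0.02, 0.26], [0.52, 0.04, 0.26], [0.52, 0.07, 0.27], [0.51, 0.1, 0.27]]
1 n 5 row [-0.0157, 0.0328, 0.0074, 0.0, 0.0, 0.073] path [[0.51, 0.1, 0.27], [0.5, 0.14, 0.26], [0.5, 0.17, 0.26], [0.5, 0.21, 0.25], [0.5, 0.24, 0.24], [0.5, 0.28, 0.23]]
```

Emit:
{"api": "apply_moves", "payload": {
  "commands": [
    [-0.0156, 0.025, -0.0044, -0.0021, 0.0024, 0.1217, 1],
    [-0.0156, 0.025, -0.0044, -0.0021, 0.0024, 0.1217, 1],
    [-0.0156, 0.025, -0.0044, -0.0021, 0.0024, 0.1217, 1],
    [-0.0157, 0.0328, 0.0074, 0, 0, 0.073, 1],
    [-0.0157, 0.0328, 0.0074, 0, 0, 0.073, 1],
    [-0.0157, 0.0328, 0.0074, 0, 0, 0.073, 1],
    [-0.0157, 0.0328, 0.0074, 0, 0, 0.073, 1],
    [-0.0157, 0.0328, 0.0074, 0, 0, 0.073, 1],
    [0, 0, 0, 0, 0, 0, 1],
    [0, 0, 0, 0, 0, 0, 1]
  ]
}}

```text
t: 18.45
eef_pos: [0.4983, 0.2825, 0.2304]
orientation: [[-0.963, -0.269, -0.002], [-0.269, 0.963, -0.002], [0.003, -0.002, -1.0]]
contact_force: [0.3, -0.8, -1.0]
width: 0.172
grasp_force: 25.0
```

Run:
```python
from kin import *
chain(spose('orange',.05),spose('orange',0))
```

```text
t 18.45 q [ 0.28  0.62 -1.17  1.74  0.6   1.21  0.78] w 15.8 pos [0.4983 0.2825 0.2304] F [ 0.3 -0.8 -1. ]
0 n 3 row [-0.0016, -0.0009, 0.0358, -0.0005, -0.0009, 0.0028] path [[0.5, 0.28, 0.23], [0.5, 0.28, 0.19], [0.5, 0.28, 0.16], [0.5, 0.28, 0.12]]
1 n 2 row [-0.0, 0.0, 0.025, 0.0, 0.0, 0.0] path [[0.5, 0.28, 0.12], [0.5, 0.28, 0.1], [0.5, 0.28, 0.07]]
```

Emit:
{"api": "apply_moves", "payload": {
  "commands": [
    [-0.0016, -0.0009, 0.027, 0, -0.001, 0.0028, 1],
    [-0.0016, -0.0009, 0.027, 0, -0.001, 0.0028, 1],
    [-0.0016, -0.0009, 0.027, 0, -0.001, 0.0028, 1],
    [0, 0, 0.026, 0, 0, 0, 1],
    [0, 0, 0, 0, 0, 0, 1]
  ]
}}

```text
t: 18.95
eef_pos: [0.5036, 0.2771, 0.1209]
orientation: [[-0.967, -0.255, -0.004], [-0.255, 0.967, -0.002], [0.004, -0.001, -1.0]]
contact_force: [-0.9, -0.5, -0.3]
width: 0.168
grasp_force: 25.0
```

Run:
```python
from kin import *
chain(spose('orange',0))
```

```text
t 18.95 q [ 0.21  0.74 -1.05  1.82  0.74  1.04  0.69] w 15.5 pos [0.5036 0.2771 0.1209] F [-0.9 -0.5 -0.3]
0 n 2 row [-0.0005, 0.0019, 0.0239, -0.0007, -0.0022, -0.003] path [[0.5, 0.28, 0.12], [0.5, 0.28, 0.1], [0.5, 0.28, 0.07]]
```

Emit:
{"api": "apply_moves", "payload": {
  "commands": [
    [-0.0005, 0.002, 0.006, -0.001, -0.003, -0.004, 1],
    [0, 0, 0.01, 0, 0, 0, 1],
    [0, 0, 0.01, 0, 0, 0, 1],
    [0, 0, 0.01, 0, 0, 0, 1],
    [0, 0, 0.005, 0, 0, 0, 1],
    [0, 0, 0, 0, 0, 0, 1]
  ]
}}

```text
t: 19.55
eef_pos: [0.5043, 0.2822, 0.0818]
orientation: [[-0.966, -0.26, 0.001], [-0.26, 0.966, 0.002], [-0.001, 0.001, -1.0]]
contact_force: [0.7, 0.6, -1.0]
width: 0.169
grasp_force: 25.0
```

Emit:
{"api": "apply_moves", "payload": {
  "commands": [
    [0, 0, 0.004, 0, 0, 0, 1],
    [0, 0, 0.002, 0, 0, 0, 1],
    [0, 0, 0, 0, 0, 0, 1]
  ]
}}

```text
t: 19.85
eef_pos: [0.5049, 0.2825, 0.0766]
orientation: [[-0.966, -0.26, 0.002], [-0.26, 0.966, 0.002], [-0.003, 0.002, -1.0]]
contact_force: [0.3, -0.2, -1.7]
width: 0.179
grasp_force: 25.0
```

Run:
```python
from kin import *
chain(spose('orange',0))
```

```text
t 19.85 q [ 0.16  0.79 -0.99  1.84  0.8   0.97  0.65] w 16.4 pos [0.5049 0.2825 0.0766] F [ 0.3 -0.2 -1.7]
0 n 2 row [0.0009, -0.0006, 0.0018, 0.0009, 0.0013, -0.0004] path [[0.5, 0.28, 0.08], [0.5, 0.28, 0.07], [0.5, 0.28, 0.07]]
```

Emit:
{"api": "apply_moves", "payload": {
  "commands": [
    [0.001, -0.001, 0.0025, 0, 0, 0, 1],
    [0, 0, 0, 0, 0, 0, 1]
  ]
}}

```text
t: 20.05
eef_pos: [0.5043, 0.2818, 0.0745]
orientation: [[-0.965, -0.26, 0.003], [-0.26, 0.965, 0.003], [-0.004, 0.002, -1.0]]
contact_force: [-0.5, 0.1, -1.1]
width: 0.17
grasp_force: 25.0
```

Emit:
{"api": "apply_moves", "payload": {
  "commands": [
    [0, 0, 0.002, 0, 0, 0, 1],
    [0, 0, 0, 0, 0, 0, 1]
  ]
}}

```text
t: 20.25
eef_pos: [0.5042, 0.282, 0.0743]
orientation: [[-0.965, -0.261, 0.003], [-0.261, 0.965, 0.002], [-0.004, 0.001, -1.0]]
contact_force: [-4.6, -3.6, 15.3]
width: 0.175
grasp_force: 25.0
```

Floor contact is clear at 15 N, so I release orange, rise and plan for blue.

Emit:
{"api": "apply_moves", "payload": {
  "commands": [
    [0, 0, -0.001, 0, 0, 0, 1],
    [0, 0, 0, 0, 0, 0, 0.65],
    [0, 0, 0, 0, 0, 0, 0.45],
    [0, 0, 0, 0, 0, 0, 0.4],
    [0, 0, 0, 0, 0, 0, 0.4],
    [0, 0, -0.015, 0, 0, 0, 0.4],
    [0, 0, -0.03, 0, 0, 0, 0.4],
    [0, 0, -0.04, 0, 0, 0, 0.4],
    [0, 0, -0.045, 0, 0, 0, 0.4],
    [0, 0, -0.05, 0, 0, 0, 0],
    [0, 0, 0, 0, 0, 0, 0]
  ]
}}

```text
t: 21.35
eef_pos: [0.506, 0.2845, 0.2611]
orientation: [[-0.965, -0.261, 0.012], [-0.261, 0.965, 0.009], [-0.014, 0.005, -1.0]]
contact_force: [1.0, 1.4, -0.1]
width: 0.427
grasp_force: 0.0
```

Run:
```python
from kin import *
s=arm.state()
for n in('scene','top'):
    p=optics.snapshot(n)
    for c in('green','orange'):print(n,c,[(np.round(d['xyz'],3).tolist(),round(d['conf'],2)) for d in optics.place_of('cartridge_'+c,p)][:2])
print(S)
W=[([.53,.0,.27],vert(2.3)),([.50,-.20,.25],vert(-.555+np.pi)),cf('blue',.07),cf('blue',0)]
chain(*W);q=s['q']
for p,R in W:
    Q=ik(p,R,q0=q);print([np.round(x,2) for x in Q]);q=Q[0] if Q else q
```

```text
scene green [([0.488, 0.328, 0.007], 0.92), ([0.53, 0.184, 0.008], 0.2)]
scene orange [([0.504, 0.287, 0.01], 0.76)]
top green [([0.486, 0.331, 0.006], 0.76), ([0.592, 0.198, 0.006], 0.42)]
top orange [([0.603, -0.059, -0.003], 0.69), ([0.503, 0.277, 0.006], 0.65)]
{'blue': (0.5426, 0.1361), 'green': (0.4904, 0.3291), 'orange': (0.5035, 0.2809)}
t 21.65 q [ 0.29  0.6  -1.19  1.71  0.58  1.24  0.8 ] w 45.9 pos [0.5031 0.2802 0.2519] F [-0.1  0.6 -0. ]
0 n 8 row [0.0129, -0.0331, -0.0023, 0.0001, 0.0001, -0.0583] path [[0.5, 0.28, 0.25], [0.5, 0.21, 0.26], [0.5, 0.14, 0.26], [0.51, 0.07, 0.27], [0.53, 0.0, 0.27]]
1 n 6 row [0.0284, -0.0183, 0.0033, 0.0, 0.0, -0.0478] path [[0.53, 0.0, 0.27], [0.52, -0.03, 0.27], [0.51, -0.07, 0.26], [0.51, -0.1, 0.26], [0.5, -0.13, 0.26], [0.5, -0.17, 0.25], [0.5, -0.2, 0.25]]
2 n 6 row [-0.0003, 0.0067, 0.0201, 0.1083, -0.0, -0.0] path [[0.5, -0.2, 0.25], [0.49, -0.2, 0.23], [0.49, -0.19, 0.21], [0.49, -0.19, 0.19], [0.49, -0.19, 0.17], [0.49, -0.19, 0.15], [0.5, -0.19, 0.13]]
3 n 2 row [-0.0, -0.0, 0.035, 0.0, 0.0, 0.0] path [[0.5, -0.19, 0.13], [0.51, -0.21, 0.1], [0.53, -0.22, 0.07]]
[array([ 0.87,  0.41, -1.16,  1.82,  0.41,  1.18,  1.88])]
[array([ 1.33,  0.6 , -1.36,  1.82,  0.62,  1.24,  2.37])]
[]
[array([ 1.17,  0.78, -1.1 ,  2.36,  2.07,  0.84,  1.12])]
```

Run:
```python
from kin import *
s=arm.state()
a=cf('blue',.05)
W=[([.53,.0,.27],vert(2.3)),([.49,-.19,.25],vert(-.555+np.pi)),(a[0]+[0.,0,.05],a[1]),a,cf('blue',0)]
chain(*W);q=s['q']
for p,R in W:
    Q=ik(p,R,q0=q);print([np.round(x,2) for x in Q]);q=Q[0] if Q else q
```

```text
t 21.65 q [ 0.29  0.6  -1.19  1.71  0.58  1.24  0.8 ] w 45.9 pos [0.5031 0.2802 0.2519] F [-0.1  0.6 -0. ]
0 n 8 row [0.0129, -0.0331, -0.0023, 0.0001, 0.0001, -0.0583] path [[0.5, 0.28, 0.25], [0.5, 0.21, 0.26], [0.5, 0.14, 0.26], [0.51, 0.07, 0.27], [0.53, 0.0, 0.27]]
1 n 6 row [0.0283, -0.016, 0.0033, 0.0, 0.0, -0.0478] path [[0.53, 0.0, 0.27], [0.52, -0.03, 0.27], [0.51, -0.06, 0.26], [0.5, -0.09, 0.26], [0.5, -0.13, 0.26], [0.49, -0.16, 0.25], [0.49, -0.19, 0.25]]
2 n 6 row [0.0002, 0.0009, 0.0157, 0.1083, -0.0, -0.0] path [[0.49, -0.19, 0.25], [0.49, -0.19, 0.23], [0.49, -0.19, 0.22], [0.49, -0.19, 0.2], [0.5, -0.19, 0.19], [0.5, -0.2, 0.17], [0.51, -0.2, 0.16]]
3 n 2 row [-0.0, 0.0151, 0.0199, 0.0, 0.0, 0.0] path [[0.51, -0.2, 0.16], [0.51, -0.2, 0.13], [0.51, -0.2, 0.11]]
4 n 2 row [-0.0, -0.0, 0.025, 0.0, 0.0, 0.0] path [[0.51, -0.2, 0.11], [0.52, -0.21, 0.09], [0.53, -0.22, 0.07]]
[array([ 0.87,  0.42, -1.17,  1.82,  0.41,  1.18,  1.88])]
[array([ 1.35,  0.57, -1.38,  1.85,  0.6 ,  1.23,  2.36])]
[array([ 1.38,  0.53, -1.36,  2.4 ,  1.74,  0.72,  1.3 ])]
[array([ 1.22,  0.61, -1.17,  2.42,  1.96,  0.75,  1.12])]
[array([ 1.12,  0.73, -1.03,  2.36,  2.09,  0.78,  1.07])]
```

Emit:
{"api": "apply_moves", "payload": {
  "commands": [
    [0.0129, -0.0331, -0.0023, 0, 0, -0.0583, 0],
    [0.0129, -0.0331, -0.0023, 0, 0, -0.0583, 0],
    [0.0129, -0.0331, -0.0023, 0, 0, -0.0583, 0],
    [0.0129, -0.0331, -0.0023, 0, 0, -0.0583, 0],
    [0.0129, -0.0331, -0.0023, 0, 0, -0.0583, 0],
    [0.0129, -0.0331, -0.0023, 0, 0, -0.0583, 0],
    [0.0129, -0.0331, -0.0023, 0, 0, -0.0583, 0],
    [0.0129, -0.0331, -0.0023, 0, 0, -0.0583, 0],
    [0, 0, 0, 0, 0, 0, 0]
  ]
}}

```text
t: 22.55
eef_pos: [0.5317, -0.0057, 0.2692]
orientation: [[-0.751, -0.661, -0.0], [-0.661, 0.751, 0.002], [-0.001, 0.002, -1.0]]
contact_force: [0.7, -1.2, 0.8]
width: 0.502
grasp_force: 0.0
```

Emit:
{"api": "apply_moves", "payload": {
  "commands": [
    [0.0283, -0.016, 0.0033, 0, 0, -0.0478, 0],
    [0.0283, -0.016, 0.0033, 0, 0, -0.0478, 0],
    [0.0283, -0.016, 0.0033, 0, 0, -0.0478, 0],
    [0.0283, -0.016, 0.0033, 0, 0, -0.0478, 0],
    [0.0283, -0.016, 0.0033, 0, 0, -0.0478, 0],
    [0.0283, -0.016, 0.0033, 0, 0, -0.0478, 0],
    [0, 0, 0, 0, 0, 0, 0]
  ]
}}

```text
t: 23.25
eef_pos: [0.4893, -0.1944, 0.2484]
orientation: [[-0.532, -0.847, -0.001], [-0.847, 0.532, 0.003], [-0.002, 0.003, -1.0]]
contact_force: [-0.5, -0.1, 0.8]
width: 0.501
grasp_force: 0.0
```

Run:
```python
from kin import *
a=cf('blue',.05)
chain((a[0]+[0.005,0,.05],a[1]),cf('blue',.045),cf('blue',0))
```

```text
t 23.25 q [ 1.36  0.71 -1.48  1.83  0.73  1.32  2.27] w 46.1 pos [ 0.4893 -0.1944  0.2484] F [-0.5 -0.1  0.8]
0 n 6 row [-0.0009, 0.0004, 0.0155, 0.1088, 0.0001, -0.0011] path [[0.49, -0.19, 0.25], [0.49, -0.19, 0.23], [0.49, -0.19, 0.22], [0.49, -0.19, 0.2], [0.5, -0.2, 0.19], [0.5, -0.2, 0.17], [0.51, -0.2, 0.16]]
1 n 2 row [0.0013, 0.0168, 0.0211, 0.0, 0.0, 0.0] path [[0.51, -0.2, 0.16], [0.51, -0.2, 0.13], [0.51, -0.2, 0.11]]
2 n 2 row [-0.0, -0.0, 0.0225, 0.0, 0.0, 0.0] path [[0.51, -0.2, 0.11], [0.52, -0.21, 0.09], [0.53, -0.22, 0.07]]
```

Emit:
{"api": "apply_moves", "payload": {
  "commands": [
    [-0.0006, 0.0003, 0.0103, 0.0725, 0, -0.0007, 0],
    [-0.0006, 0.0003, 0.0103, 0.0725, 0, -0.0007, 0],
    [-0.0006, 0.0003, 0.0103, 0.0725, 0, -0.0007, 0],
    [-0.0006, 0.0003, 0.0103, 0.0725, 0, -0.0007, 0],
    [-0.0006, 0.0003, 0.0103, 0.0725, 0, -0.0007, 0],
    [-0.0006, 0.0003, 0.0103, 0.0725, 0, -0.0007, 0],
    [-0.0006, 0.0003, 0.0103, 0.0725, 0, -0.0007, 0],
    [-0.0006, 0.0003, 0.0103, 0.0725, 0, -0.0007, 0],
    [-0.0006, 0.0003, 0.0103, 0.0725, 0, -0.0007, 0],
    [0, 0, 0, 0, 0, 0, 0]
  ]
}}

```text
t: 24.25
eef_pos: [0.5104, -0.1954, 0.1619]
orientation: [[-0.52, -0.688, 0.506], [-0.854, 0.417, -0.31], [0.003, -0.594, -0.805]]
contact_force: [-0.5, 0.2, 0.6]
width: 0.497
grasp_force: 0.0
```

Run:
```python
from kin import *
chain(cf('blue',.045),cf('blue',0))
```

```text
t 24.25 q [ 1.23  0.39 -1.17  2.37  1.68  0.57  1.29] w 45.7 pos [ 0.5104 -0.1954  0.1619] F [-0.5  0.2  0.6]
0 n 2 row [0.0037, 0.0159, 0.0233, 0.0073, 0.0015, 0.0041] path [[0.51, -0.2, 0.16], [0.51, -0.2, 0.13], [0.51, -0.2, 0.11]]
1 n 2 row [-0.0, -0.0, 0.0225, 0.0, 0.0, 0.0] path [[0.51, -0.2, 0.11], [0.52, -0.21, 0.09], [0.53, -0.22, 0.07]]
```

Emit:
{"api": "apply_moves", "payload": {
  "commands": [
    [0.0018, 0.008, 0.0116, 0.0036, 0.0008, 0.002, 0],
    [0.0018, 0.008, 0.0116, 0.0036, 0.0008, 0.002, 0],
    [0.0018, 0.008, 0.0116, 0.0036, 0.0008, 0.002, 0],
    [0.0018, 0.008, 0.0116, 0.0036, 0.0008, 0.002, 0],
    [0, 0, 0, 0, 0, 0, 0]
  ]
}}

```text
t: 24.75
eef_pos: [0.5093, -0.2043, 0.1056]
orientation: [[-0.531, -0.676, 0.511], [-0.847, 0.425, -0.319], [-0.002, -0.602, -0.798]]
contact_force: [-0.1, 0.9, -0.5]
width: 0.498
grasp_force: 0.0
```

Run:
```python
from kin import *
chain(cf('blue',.045),cf('blue',0))
```

```text
t 24.75 q [ 1.15  0.59 -1.09  2.4   1.97  0.72  1.07] w 45.9 pos [ 0.5093 -0.2043  0.1056] F [-0.1  0.9 -0.5]
0 n 2 row [-0.0003, 0.0006, -0.0004, 0.0018, -0.0008, -0.0023] path [[0.51, -0.2, 0.11], [0.51, -0.2, 0.11], [0.51, -0.2, 0.11]]
1 n 2 row [-0.0, -0.0, 0.0225, 0.0, 0.0, 0.0] path [[0.51, -0.2, 0.11], [0.52, -0.21, 0.09], [0.53, -0.22, 0.07]]
```

Emit:
{"api": "apply_moves", "payload": {
  "commands": [
    [-0.0006, 0.001, 0.0145, 0.003, -0.001, -0.004, 0],
    [0, 0, 0.015, 0, 0, 0, 0],
    [0, 0, 0.015, 0, 0, 0, 0],
    [0, 0, 0, 0, 0, 0, 0]
  ]
}}

```text
t: 25.15
eef_pos: [0.5336, -0.2189, 0.0714]
orientation: [[-0.529, -0.674, 0.516], [-0.849, 0.42, -0.321], [0.0, -0.608, -0.794]]
contact_force: [0.0, 0.6, -0.3]
width: 0.5
grasp_force: 0.0
```

Emit:
{"api": "apply_moves", "payload": {
  "commands": [
    [0, 0, 0, 0, 0, 0, 0.6],
    [0, 0, 0, 0, 0, 0, 0.6],
    [0, 0, 0, 0, 0, 0, 1],
    [0, 0, 0, 0, 0, 0, 1],
    [0, 0, 0, 0, 0, 0, 1],
    [0, 0, 0, 0, 0, 0, 1]
  ]
}}

```text
t: 25.75
eef_pos: [0.5322, -0.2179, 0.0714]
orientation: [[-0.526, -0.675, 0.517], [-0.85, 0.417, -0.321], [0.001, -0.609, -0.793]]
contact_force: [-4.2, 2.0, 1.6]
width: 0.174
grasp_force: 24.9
```

Run:
```python
from kin import *
s=arm.state();print(s['grasp_force'])
a=cf('blue',.05)
W=[cf('blue',0),cf('blue',.05),(a[0]+[.005,0,.04],a[1]),([.49,-.19,.25],vert(-.555+np.pi)),([.53,.0,.27],vert(2.3)),spose('blue',.16)]
chain(*W)
```

```text
24.864172339439392
t 25.75 q [ 1.09  0.72 -1.02  2.36  2.09  0.79  1.04] w 16.0 pos [ 0.5322 -0.2179  0.0714] F [-4.2  2.   1.6]
0 n 2 row [-0.0001, 0.0009, 0.0004, -0.0022, -0.0002, 0.0006] path [[0.53, -0.22, 0.07], [0.53, -0.22, 0.07], [0.53, -0.22, 0.07]]
1 n 2 row [0.0, 0.0, -0.025, 0.0, 0.0, 0.0] path [[0.53, -0.22, 0.07], [0.52, -0.21, 0.09], [0.51, -0.2, 0.11]]
2 n 2 row [-0.0013, -0.0138, -0.0146, 0.0, 0.0, 0.0] path [[0.51, -0.2, 0.11], [0.51, -0.2, 0.13], [0.51, -0.2, 0.15]]
3 n 6 row [0.0002, -0.0026, -0.0173, -0.1083, 0.0, 0.0] path [[0.51, -0.2, 0.15], [0.5, -0.2, 0.16], [0.5, -0.19, 0.18], [0.49, -0.19, 0.2], [0.49, -0.19, 0.22], [0.49, -0.19, 0.23], [0.49, -0.19, 0.25]]
4 n 6 row [-0.029, 0.0146, -0.0033, 0.0, 0.0, 0.0478] path [[0.49, -0.19, 0.25], [0.49, -0.16, 0.25], [0.5, -0.13, 0.26], [0.5, -0.09, 0.26], [0.51, -0.06, 0.26], [0.52, -0.03, 0.27], [0.53, 0.0, 0.27]]
5 n 4 row [-0.0208, 0.0275, 0.0093, 0.0, 0.0, 0.1163] path [[0.53, 0.0, 0.27], [0.53, 0.03, 0.26], [0.53, 0.07, 0.25], [0.53, 0.1, 0.24], [0.54, 0.14, 0.23]]
```

Emit:
{"api": "apply_moves", "payload": {
  "commands": [
    [0, 0, -0.008, 0, 0, 0, 1],
    [0, 0, -0.014, 0, 0, 0, 1],
    [0, 0, -0.014, 0, 0, 0, 1],
    [0, 0, -0.014, 0, 0, 0, 1],
    [0, 0, 0, 0, 0, 0, 1]
  ]
}}

```text
t: 26.25
eef_pos: [0.5074, -0.2023, 0.1132]
orientation: [[-0.526, -0.673, 0.52], [-0.85, 0.415, -0.323], [0.002, -0.612, -0.791]]
contact_force: [0.9, -0.4, -1.9]
width: 0.176
grasp_force: 25.0
```

Emit:
{"api": "apply_moves", "payload": {
  "commands": [
    [-0.0006, -0.006, -0.0075, 0, 0, 0, 1],
    [-0.0006, -0.007, -0.0075, 0, 0, 0, 1],
    [-0.0006, -0.007, -0.0075, 0, 0, 0, 1],
    [-0.0006, -0.007, -0.0075, 0, 0, 0, 1],
    [0, 0, 0, 0, 0, 0, 1]
  ]
}}

```text
t: 26.75
eef_pos: [0.5125, -0.2028, 0.1533]
orientation: [[-0.527, -0.672, 0.52], [-0.85, 0.416, -0.324], [0.001, -0.613, -0.79]]
contact_force: [0.0, -0.8, -1.8]
width: 0.173
grasp_force: 25.0
```

Run:
```python
from kin import *
s=arm.state();print(s['grasp_force'],s['width'])
W=[([.49,-.19,.25],vert(-.555+np.pi)),([.53,.0,.27],vert(2.3)),spose('blue',.16)]
chain(*W)
```

```text
24.96050924062729 0.1728291380032292
t 26.75 q [ 1.21  0.44 -1.16  2.39  1.79  0.61  1.2 ] w 15.9 pos [ 0.5125 -0.2028  0.1533] F [ 0.  -0.8 -1.8]
0 n 6 row [0.0002, -0.0021, -0.0168, -0.1099, -0.0002, -0.0] path [[0.51, -0.2, 0.15], [0.51, -0.2, 0.17], [0.5, -0.19, 0.18], [0.49, -0.19, 0.2], [0.49, -0.19, 0.22], [0.49, -0.19, 0.23], [0.49, -0.19, 0.25]]
1 n 6 row [-0.029, 0.0146, -0.0033, 0.0, 0.0, 0.0478] path [[0.49, -0.19, 0.25], [0.49, -0.16, 0.25], [0.5, -0.13, 0.26], [0.5, -0.09, 0.26], [0.51, -0.06, 0.26], [0.52, -0.03, 0.27], [0.53, 0.0, 0.27]]
2 n 4 row [-0.0208, 0.0275, 0.0093, 0.0, 0.0, 0.1163] path [[0.53, 0.0, 0.27], [0.53, 0.03, 0.26], [0.53, 0.07, 0.25], [0.53, 0.1, 0.24], [0.54, 0.14, 0.23]]
```

Emit:
{"api": "apply_moves", "payload": {
  "commands": [
    [0.0001, -0.0014, -0.0112, -0.0733, 0, 0, 1],
    [0.0001, -0.0014, -0.0112, -0.0733, 0, 0, 1],
    [0.0001, -0.0014, -0.0112, -0.0733, 0, 0, 1],
    [0.0001, -0.0014, -0.0112, -0.0733, 0, 0, 1],
    [0.0001, -0.0014, -0.0112, -0.0733, 0, 0, 1],
    [0.0001, -0.0014, -0.0112, -0.0733, 0, 0, 1],
    [0.0001, -0.0014, -0.0112, -0.0733, 0, 0, 1],
    [0.0001, -0.0014, -0.0112, -0.0733, 0, 0, 1],
    [0.0001, -0.0014, -0.0112, -0.0733, 0, 0, 1],
    [0, 0, 0, 0, 0, 0, 1]
  ]
}}

```text
t: 27.75
eef_pos: [0.491, -0.194, 0.2419]
orientation: [[-0.533, -0.846, 0.024], [-0.846, 0.533, -0.024], [0.007, -0.033, -0.999]]
contact_force: [0.7, 0.0, -2.0]
width: 0.174
grasp_force: 25.0
```

Emit:
{"api": "apply_moves", "payload": {
  "commands": [
    [-0.029, 0.0146, -0.0033, 0, 0, 0.0478, 1],
    [-0.029, 0.0146, -0.0033, 0, 0, 0.0478, 1],
    [-0.029, 0.0146, -0.0033, 0, 0, 0.0478, 1],
    [-0.029, 0.0146, -0.0033, 0, 0, 0.0478, 1],
    [-0.029, 0.0146, -0.0033, 0, 0, 0.0478, 1],
    [-0.029, 0.0146, -0.0033, 0, 0, 0.0478, 1],
    [0, 0, 0, 0, 0, 0, 1],
    [0, 0, 0, 0, 0, 0, 1]
  ]
}}

```text
t: 28.55
eef_pos: [0.529, -0.0014, 0.2567]
orientation: [[-0.747, -0.665, 0.023], [-0.665, 0.746, -0.027], [0.001, -0.035, -0.999]]
contact_force: [-0.3, -1.2, -1.8]
width: 0.173
grasp_force: 25.0
```

Run:
```python
from kin import *
s=arm.state();print(s['grasp_force'],s['width'])
chain(spose('blue',.16))
```

```text
24.960941076278687 0.1733444497300816
t 28.55 q [ 0.91  0.5  -1.27  1.83  0.55  1.19  1.76] w 15.9 pos [ 0.529  -0.0014  0.2567] F [-0.3 -1.2 -1.8]
0 n 4 row [-0.0211, 0.0278, 0.0053, -0.0087, 0.0019, 0.1159] path [[0.53, -0.0, 0.26], [0.53, 0.03, 0.25], [0.53, 0.07, 0.24], [0.53, 0.1, 0.24], [0.54, 0.14, 0.23]]
```

Emit:
{"api": "apply_moves", "payload": {
  "commands": [
    [-0.0211, 0.0278, 0.0053, -0.0087, 0.0019, 0.1159, 1],
    [-0.0211, 0.0278, 0.0053, -0.0087, 0.0019, 0.1159, 1],
    [-0.0211, 0.0278, 0.0053, -0.0087, 0.0019, 0.1159, 1],
    [-0.0211, 0.0278, 0.0053, -0.0087, 0.0019, 0.1159, 1],
    [0, 0, 0, 0, 0, 0, 1],
    [0, 0, 0, 0, 0, 0, 1],
    [0, 0, 0, 0, 0, 0, 1]
  ]
}}

```text
t: 29.25
eef_pos: [0.5436, 0.1329, 0.2335]
orientation: [[-0.967, -0.256, -0.001], [-0.256, 0.967, 0.0], [0.001, 0.0, -1.0]]
contact_force: [0.6, -1.1, -0.9]
width: 0.173
grasp_force: 25.0
```

Run:
```python
from kin import *
chain(spose('blue',.05),spose('blue',0))
```

```text
t 29.25 q [ 0.53  0.53 -1.08  1.77  0.51  1.16  1.11] w 15.9 pos [0.5436 0.1329 0.2335] F [ 0.6 -1.1 -0.9]
0 n 3 row [0.0, 0.0011, 0.0368, 0.0001, -0.0002, -0.0015] path [[0.54, 0.13, 0.23], [0.54, 0.13, 0.2], [0.54, 0.14, 0.16], [0.54, 0.14, 0.12]]
1 n 2 row [-0.0, 0.0, 0.025, 0.0, 0.0, 0.0] path [[0.54, 0.14, 0.12], [0.54, 0.14, 0.1], [0.54, 0.14, 0.07]]
```

Emit:
{"api": "apply_moves", "payload": {
  "commands": [
    [0, 0.001, 0.028, 0, 0, -0.0015, 1],
    [0, 0.001, 0.028, 0, 0, -0.0015, 1],
    [0, 0.001, 0.028, 0, 0, -0.0015, 1],
    [0, 0, 0.026, 0, 0, 0, 1],
    [0, 0, 0, 0, 0, 0, 1],
    [0, 0, 0, 0, 0, 0, 1]
  ]
}}

```text
t: 29.85
eef_pos: [0.5431, 0.1369, 0.1245]
orientation: [[-0.965, -0.26, -0.0], [-0.26, 0.965, 0.002], [-0.0, 0.002, -1.0]]
contact_force: [0.4, -0.1, -1.9]
width: 0.174
grasp_force: 25.0
```

Run:
```python
from kin import *
chain(spose('blue',0))
```

```text
t 29.85 q [ 0.43  0.66 -0.97  1.86  0.65  0.98  1.01] w 16.0 pos [0.5431 0.1369 0.1245] F [ 0.4 -0.1 -1.9]
0 n 2 row [0.0004, -0.0004, 0.0257, 0.0008, 0.0, -0.0002] path [[0.54, 0.14, 0.12], [0.54, 0.14, 0.1], [0.54, 0.14, 0.07]]
```

Emit:
{"api": "apply_moves", "payload": {
  "commands": [
    [0.0005, -0.0005, 0.01, 0, 0, 0, 1],
    [0, 0, 0.01, 0, 0, 0, 1],
    [0, 0, 0.01, 0, 0, 0, 1],
    [0, 0, 0.01, 0, 0, 0, 1],
    [0, 0, 0.005, 0, 0, 0, 1],
    [0, 0, 0, 0, 0, 0, 1]
  ]
}}

```text
t: 30.45
eef_pos: [0.5421, 0.1372, 0.0782]
orientation: [[-0.965, -0.262, -0.001], [-0.262, 0.965, 0.001], [0.001, 0.001, -1.0]]
contact_force: [0.1, -2.3, -2.8]
width: 0.174
grasp_force: 25.0
```

Emit:
{"api": "apply_moves", "payload": {
  "commands": [
    [0, 0, 0.003, 0, 0, 0, 1],
    [0, 0, 0.002, 0, 0, 0, 1],
    [0, 0, 0, 0, 0, 0, 1]
  ]
}}

```text
t: 30.75
eef_pos: [0.5435, 0.1377, 0.075]
orientation: [[-0.965, -0.262, 0.002], [-0.262, 0.965, 0.001], [-0.002, 0.001, -1.0]]
contact_force: [0.9, -3.4, 2.2]
width: 0.172
grasp_force: 25.0
```

Emit:
{"api": "apply_moves", "payload": {
  "commands": [
    [0, 0, 0.0015, 0, 0, 0, 1],
    [0, 0, 0, 0, 0, 0, 1]
  ]
}}

```text
t: 30.95
eef_pos: [0.5446, 0.138, 0.0744]
orientation: [[-0.965, -0.262, 0.004], [-0.262, 0.965, 0.002], [-0.004, 0.001, -1.0]]
contact_force: [1.2, -3.0, 7.5]
width: 0.171
grasp_force: 25.0
```

Emit:
{"api": "apply_moves", "payload": {
  "commands": [
    [0, 0, 0, 0, 0, 0, 0.65],
    [0, 0, 0, 0, 0, 0, 0.45],
    [0, 0, 0, 0, 0, 0, 0.4],
    [0, 0, 0, 0, 0, 0, 0.4],
    [0, 0, -0.015, 0, 0, 0, 0.4],
    [0, 0, -0.03, 0, 0, 0, 0.4],
    [0, 0, -0.04, 0, 0, 0, 0.4],
    [0, 0, -0.045, 0, 0, 0, 0.4],
    [0, 0, -0.05, 0, 0, 0, 0.4],
    [0.01, -0.045, -0.01, 0, 0, 0, 0.4],
    [0.01, -0.045, -0.01, 0, 0, 0, 0.4],
    [0.01, -0.045, 0, 0, 0, 0, 0.4]
  ]
}}

```text
t: 32.15
eef_pos: [0.5498, -0.001, 0.2754]
orientation: [[-0.964, -0.264, 0.004], [-0.264, 0.964, 0.001], [-0.004, 0.0, -1.0]]
contact_force: [0.3, -0.9, 0.2]
width: 0.303
grasp_force: 0.0
```

Emit:
{"api": "apply_moves", "payload": {
  "commands": [
    [0, -0.045, 0, 0, 0, 0, 0.4],
    [0, -0.045, 0, 0, 0, 0, 0.4],
    [0, -0.03, 0, 0, 0, 0, 0.4],
    [0, 0, 0, 0, 0, 0, 0.4]
  ]
}}

```text
t: 32.55
eef_pos: [0.581, -0.1227, 0.2724]
orientation: [[-0.967, -0.254, 0.0], [-0.254, 0.967, 0.001], [-0.001, 0.001, -1.0]]
contact_force: [-0.1, 0.4, -0.7]
width: 0.3
grasp_force: 0.0
```

Run:
```python
from kin import *
I=[]
for n in('scene','top'):
    p=optics.snapshot(n)
    for c in('green','orange','blue','grey1'):print(n,c,[(np.round(d['xyz'],3).tolist(),round(d['conf'],2)) for d in optics.place_of('cartridge_'+c,p)][:3])
    u,v=proj(p,[[.5165,.2326,.05]])[0].astype(int);I.append(cv2.resize(p['color'][v-55:v+55,u-75:u+75],(600,440),interpolation=2)[:300] if 0 else cv2.resize(p['color'][v-55:v+55,u-70:u+70],(400,314),interpolation=2))
    print({k:(round(d[0]['xyz'][0],3),round(d[0]['xyz'][1],3)) for k in('jar','bottle','beaker','scanner') if (d:=optics.place_of(k,p))})
print(S);cv2.imwrite('pics/end.png',np.hstack(I)[:,:,::-1])
```

```text
scene green [([0.49, 0.331, 0.011], 0.62)]
scene orange [([0.506, 0.286, 0.008], 0.95)]
scene blue [([0.546, 0.137, 0.008], 0.94)]
scene grey1 [([0.514, 0.229, 0.008], 0.87), ([0.532, 0.184, 0.009], 0.8), ([0.6, 0.151, 0.008], 0.67)]
{'jar': (0.422, 0.037), 'bottle': (0.758, 0.015), 'beaker': (0.657, -0.372), 'scanner': (0.741, -0.187)}
top green [([0.488, 0.328, 0.007], 0.71)]
top orange [([0.501, 0.279, 0.006], 0.94)]
top blue [([0.541, 0.142, 0.006], 0.97)]
top grey1 [([0.52, 0.232, 0.006], 0.85), ([0.528, 0.186, 0.01], 0.7)]
{'jar': (0.423, 0.037), 'bottle': (0.756, 0.013), 'scanner': (0.504, 0.276)}
{'blue': (0.5426, 0.1361), 'green': (0.4904, 0.3291), 'orange': (0.5035, 0.2809)}
```

View pics/end.png

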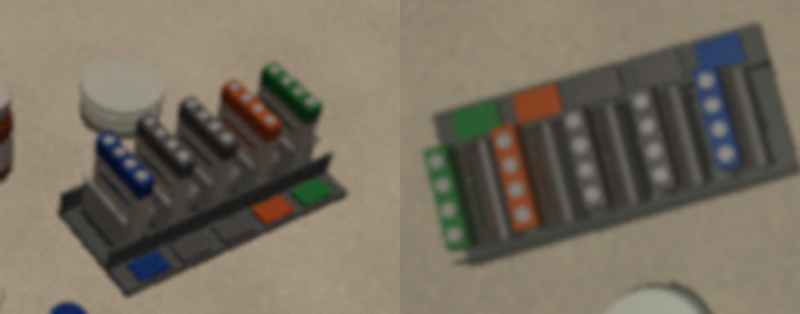

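The final picture shows all five cartridges upright and level. Their tops are evenly spaced in the top view (447, 513, 583, 648 and 717), each coloured one in line with its own tab, and the arm is clear.

```bash
python3 -c "
from look import *
print(ticket.finish_job())"
```

```text
the job is handed in; nothing more can be done
None
```

The blue, green and orange cartridges were lowered into their own slots and released, and the job was handed in at about 33 s of the 72 s allowed. The final pictures show all three standing upright and the greys, jar, bottle, beaker and scanner not visibly moved, but the hand-in call returned no verdict.

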